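Recharge and load the drying box

TASK

Slide the drying box's clear guard all the way back, pour all the orange desiccant pellets from the green cup into the narrow bay on the box's right, set the empty cup back upright on the bench, and stand every stoppered flask upright on the floor of the wide bay on the left. Then slide the guard fully shut again. Leave the tweezers and the two dishes on the bench where they are.

Things in the scene. Friction and masses are not known exactly. Their poses are not given: they have to be found in the camera images.
- drybox: fixed white drying box, 168 (x) x 390 (y) mm, with a grey housing of equal height and width joined behind it (172 mm deep); origin: centre of the box's underside on the bench, housing not counted; x to the back, y to its left, z up. Walls 6 mm, top edge 94 mm above the bench, inner floor at 12 mm. A 4 mm divider, 48 mm above the floor, parts it into two bays, both 156 mm in x
- pellet_bay (a point): centre of the floor of the pellet bay (110 mm wide in y, right end of the box), 134 mm to the right of the box's centre; box axes
- flask_bay (a point): centre of the floor of the flask bay (264 mm wide in y, left part of the box), 57 mm to the left of the box's centre; box axes
- guard (a joint): clear sliding guard (panel 168 x 390 x 6 mm, underside 95 mm above the bench, blue handle) over both bays: 0 = fully shut, 0.168 = fully back over the housing, bays open; slides along the box's +x; about 1.5 N of friction, light damping, stays where it is left; starts shut or up to 30 mm ajar
- guard_handle (a point): middle of the blue grip bar on the guard: bar 100 mm long (box y), 14 mm thick (x), 12 mm tall, on two posts, this point at half its height, 137 mm above the bench, 36 mm above the panel's top (30 mm free below the bar); 16 mm behind the guard's front edge; moves with the guard
- cup: green round open cup, loose, about 90 g, 80 mm tall, 46 mm across at the foot and 62 mm at the rim, wall 3 mm, floor 4 mm thick; origin: centre of its underside, z up its axis. It holds the eight orange pellets, which are smooth and slide out of it easily once it is tipped well past level (friction about 0.25)
- pellet1: smooth orange desiccant pellet, a stubby cylinder 14 mm across and 14 mm long, 10 g; origin: its centre, z along its axis; starts in the cup
- pellet2: smooth orange desiccant pellet, a stubby cylinder 14 mm across and 14 mm long, 10 g; origin: its centre, z along its axis; starts in the cup
- pellet3: smooth orange desiccant pellet, a stubby cylinder 14 mm across and 14 mm long, 10 g; origin: its centre, z along its axis; starts in the cup
- pellet4: smooth orange desiccant pellet, a stubby cylinder 14 mm across and 14 mm long, 10 g; origin: its centre, z along its axis; starts in the cup
- pellet5: smooth orange desiccant pellet, a stubby cylinder 14 mm across and 14 mm long, 10 g; origin: its centre, z along its axis; starts in the cup
- pellet6: smooth orange desiccant pellet, a stubby cylinder 14 mm across and 14 mm long, 10 g; origin: its centre, z along its axis; starts in the cup
- pellet7: smooth orange desiccant pellet, a stubby cylinder 14 mm across and 14 mm long, 10 g; origin: its centre, z along its axis; starts in the cup
- pellet8: smooth orange desiccant pellet, a stubby cylinder 14 mm across and 14 mm long, 10 g; origin: its centre, z along its axis; starts in the cup
- flask1: small stoppered glass flask, 50 g, 55 mm across, 71 mm tall (round body up to 62 mm, which can be gripped across its 55 mm as a cylinder from 5 to 60 mm up; blue stopper on top); origin: centre of its underside, z up. May be absent (2 to 4 flasks are there)
- flask2: small stoppered glass flask, 50 g, 55 mm across, 71 mm tall (round body up to 62 mm, which can be gripped across its 55 mm as a cylinder from 5 to 60 mm up; blue stopper on top); origin: centre of its underside, z up. May be absent (2 to 4 flasks are there)
- flask3: small stoppered glass flask, 50 g, 55 mm across, 71 mm tall (round body up to 62 mm, which can be gripped across its 55 mm as a cylinder from 5 to 60 mm up; blue stopper on top); origin: centre of its underside, z up. May be absent (2 to 4 flasks are there)
- flask4: small stoppered glass flask, 50 g, 55 mm across, 71 mm tall (round body up to 62 mm, which can be gripped across its 55 mm as a cylinder from 5 to 60 mm up; blue stopper on top); origin: centre of its underside, z up. May be absent (2 to 4 flasks are there)
- tweezers: steel tweezers lying on the bench, 9 x 118 x 9 mm; bystander; origin: centre of its underside
- evap_dish: porcelain evaporating dish, 49 mm across, 21 mm high; bystander; origin: centre of its underside
- watch_dish: shallow glass watch dish, 74 mm across, 12 mm high; bystander; origin: centre of its underside
There are look-alikes about, which are no part of the job. There is more than one size of the cup; the one meant has the size given above. What is shaped like the flask4 but red is not meant.

How it is judged:
By the outcome, as a careful person would: the job done as asked, in the order asked, and still so for the second after the job is handed in, with the robot touching nothing.
Of flask1, flask2, flask3, flask4 only 2 to 4 are there at a start; the rules pass over those that are not, and their reading is None.
At some moment in a run one of flask1, flask2, flask3, flask4 may be knocked a few centimetres aside while the robot is not near it.
It also fails if it takes over 210 s, if anything falls off the work surface, if the arm or the gripper's body presses on something with over 40 N, if the wrist force passes 120 N, or if a joint passes its speed limit or range.

ROBOT

A 6-joint arm with a two-finger parallel gripper is mounted at the origin on a cart in front of the work surface, level with it; the furniture and walls round the work are solid. World frame = base frame: x ahead of the robot, y to its left, z up, the work surface at z = 0. Lengths are in m, angles in degrees, forces in N, time in s.
With the tool pointing down it reaches from about 0.425 to 0.925 m from the base axis. Payload 12.5 kg.
Tool frame: the origin (TCP) lies at the very end of the fingers, on their centre line; the grasp point (between the pads) lies 19 mm behind it; z points along the fingers, y is the line along which they close (so a half turn about z gives the same grasp; the last joint's range is limited). The gripper opens to 85 mm and grips with 20 to 120 N. Pads are 22 mm wide; open, the fingers measure 114 mm over their backs; the gripper's body (76 mm by 85 mm) begins 54 mm behind the grasp point. The pads swing forward as they close: fully open they stand 13 mm farther back than shut.
Start: joints at [-69.305, 28.126, 89.318, -0, 62.55, -6.05], TCP at [0.281, -0.558, 0.231] pointing down, gripper open.
Joint ranges: [-177.58, 177.58], [-47.91, 125.51], [2.72, 160], [-65.01, 245.01], [3.68, 167.84], [-153.87, 153.87]. Speed limits (degrees/s): [127.2, 127.2, 159.86, 180, 180, 180].

INTERFACE

Orientations are given as [roll, pitch, yaw] about the fixed x, y, z axes, in that order (R = Rz(yaw) Ry(pitch) Rx(roll)).
In Python, from station import ctrl gives the robot as it stands. The module is installed in compiled form; this text tells all that it offers.
- The arm moves only by the tool arm_command, never from a script. Its argument "rows" is a list of rows, each a list of 7 numbers: the closure in counts, from 0 (fully open) to 255 (shut), then the shift along the tool's x, y, z in cm, then the turn, a rotation vector about the tool's x, y, z in degrees. In form: [[fingers, x, y, z, wx, wy, wz], ...]. A call has 1 to 12 rows; each row shifts and turns the commanded pose from where the row before left it, along the tool's axes as they then stand; what a row does not reach is not made up. A row lasts 1/10 s, in which the tool goes at most 50 mm and 8.59 degrees, less where a joint would pass 70% of its speed; a pose out of reach is approached as far as the arm can. A call is refused whole if a number of a shift passes 5 or a number of a turn 8.59, either way. A call with a gripper value outside its range is refused whole. The fingers move at their own pace and stop on an object; "newtons" is the grip in N (left out, the last holds). Time passes only in rows, so rows that do not move let the fingers close. It gives the time, the measured TCP pose, the force, the opening and the grip force at its end, in the units of the state.
- ctrl.sense(): the state, without advancing time (a new reading comes with each control period).
- ctrl.capture(name): name is "side" or "top" or "wrist"; returns (picture, depth): 400x640x3 uint8, red, green, blue; 400x640 float32, m along the optical axis (not along the pixel's ray), 0 where there is no reading.
- ctrl.camera_model(name): a dict with "fx", "fy", "cx", "cy" (pixels), "cam_to_world" (4x4, takes a point from camera to world coordinates). Camera axes: x right, y up, looking along -z (the intrinsics and any distortion apply to the point x, -y, -z); pixel columns grow to the right and rows downward; lengths in m; the calibration is good to about 2 mm. A picture is of the moment at which its call begins: read the wrist's pose just before it. camera_model takes no time and is no camera call; for the wrist camera it gives the pose at the moment of the call.
- ctrl.hand_in(): hands the job in; it is judged then, once.
The state is a dict: "clock": time; "qpos": joint angles; "dq": joint speeds; "joint_torque": joint torques, N m; "ee_pos": TCP position; "eef_rot": TCP orientation; "force": force on the tool from outside, world axes, zero at the start; "wrist_torque": the same for the moment, N m; "gripper_width": finger opening in m; "grasp_force": force on a finger pad.
Only numpy, scipy, OpenCV 4.12 (cv2) and the standard library are available. Lean on these libraries where they do the work, as an engineer would, in place of code of your own. Each camera call takes 0.05 s, during which the arm holds its last target. There are 200 camera calls.

## Working session

There is one attempt and no reset: what is moved stays moved. The work goes in short steps, Python scripts to look and compute and a tool call to move; the robot and the scene stay as the last step left them, time stands still between calls to the robot, and variables do not carry over. Pictures are saved under pics/ and viewed, at most 14 in all, crops included, and the job is handed in when it is done.

Besides the shell and the picture viewer there is one more tool, called as name(argument=value, ...), one argument or row to a line, values as JSON. arm_command: Moves the arm, as the interface text tells. Its arguments: {"type":"object","properties":{"rows":{"type":"array"},"newtons":{"type":"number"}},"required":["rows"]}

```bash
mkdir -p pics
cat > h.py <<'E'
import numpy as np, cv2
from scipy.spatial.transform import Rotation as R
from station import ctrl
def cap(n,f):
    m=ctrl.camera_model(n); p,d=ctrl.capture(n)
    cv2.imwrite(f'pics/{f}.png',p[:,:,::-1]); np.savez(f'pics/{f}.npz',d=d,p=p,T=m['cam_to_world'],k=[m['fx'],m['fy'],m['cx'],m['cy']]); 
    return p,d,m
def cloud(f):
    z=np.load(f'pics/{f}.npz'); d=z['d']; fx,fy,cx,cy=z['k']; v,u=np.indices(d.shape)
    P=np.stack([(u-cx)/fx*d,-(v-cy)/fy*d,-d],-1)
    T=z['T']; W=P@T[:3,:3].T+T[:3,3]; W[d==0]=np.nan; return z['p'],W
def st():
    s=ctrl.sense(); print({k:np.round(s[k],3).tolist() for k in('clock','ee_pos','eef_rot','force','gripper_width','grasp_force','qpos')})
E
python3 -c "
from h import *
st()
for n in('top','side'):
    p,d,m=cap(n,n+'0'); print(n,{k:np.round(v,3).tolist() for k,v in m.items()})
print(ctrl.camera_model('wrist'))
"
```

```text
{'clock': 0.0, 'ee_pos': [0.281, -0.558, 0.231], 'eef_rot': [-179.932, -0.009, 26.743], 'force': [-0.234, 0.018, -0.43], 'gripper_width': 0.086, 'grasp_force': 0.0, 'qpos': [-69.305, 28.166, 89.352, 0.002, 62.552, -6.05]}
top {'fx': 471.249, 'fy': 471.249, 'cx': 316.863, 'cy': 199.703, 'cam_to_world': [[-0.026, 0.996, -0.082, 0.363], [-1.0, -0.026, 0.0, -0.021], [-0.002, 0.082, 0.997, 1.515], [0.0, 0.0, 0.0, 1.0]]}
side {'fx': 454.177, 'fy': 454.177, 'cx': 320.282, 'cy': 195.643, 'cam_to_world': [[0.979, 0.12, -0.163, 0.179], [-0.202, 0.598, -0.776, -1.411], [0.004, 0.792, 0.61, 1.192], [0.0, 0.0, 0.0, 1.0]]}
{'fx': 350.9252554464031, 'fy': 350.9252554464031, 'cx': 321.68436966721396, 'cy': 200.50466878251504, 'cam_to_world': array([[ 4.50643904e-01,  8.45658198e-01,  2.85976018e-01,
         3.56615501e-01],
       [-8.92703727e-01,  4.27022592e-01,  1.43985283e-01,
        -5.20573962e-01],
       [-3.55885598e-04, -3.20177947e-01,  9.47357354e-01,
         3.73584897e-01],
       [ 0.00000000e+00,  0.00000000e+00,  0.00000000e+00,
         1.00000000e+00]])}
```

View pics/top0.png

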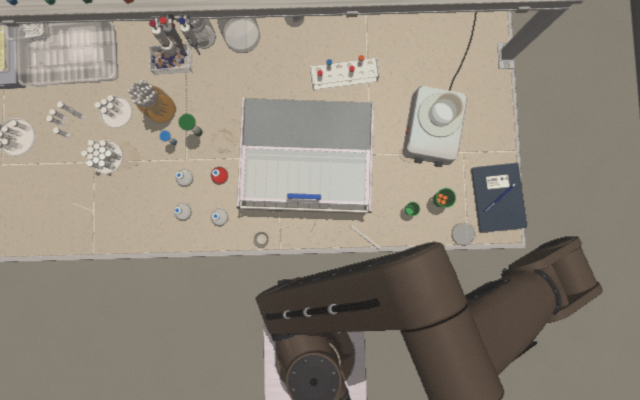

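View pics/side0.png

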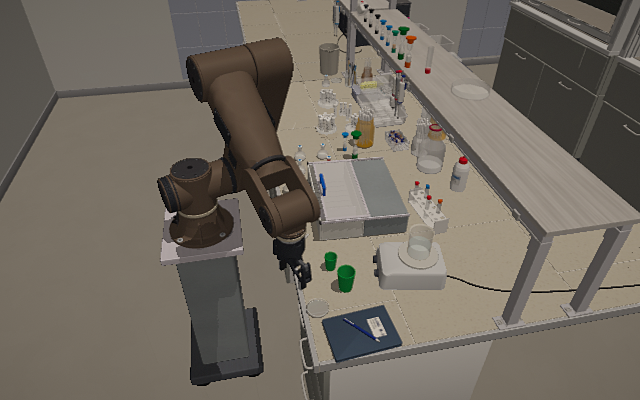

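```bash
python3 -c "
from h import *
p,W=cloud('top0')
q=p[:,:,::-1]
a=cv2.resize(q[110:235,150:270],(480,500),interpolation=cv2.INTER_CUBIC);b=cv2.resize(q[170:250,395:475],(320,320),interpolation=cv2.INTER_CUBIC)
o=np.zeros((500,800,3),np.uint8);o[:,:480]=a;o[:320,480:]=b;cv2.imwrite('pics/c0.png',o)
for n,u,v in [('f',184,178),('f',183,211),('f',219,216),('red',219,175),('blue',165,136),('cup',445,199),('cup2',412,209),('hand',304,197),('hl',289,197),('hr',320,197),('housBL',243,100),('housBR',372,102),('boxFL',240,205),('boxFR',369,209),('ev',261,240),('tw',365,237),('wd',463,233)]: print(n,u,v,np.round(W[v,u],3))
# blobs above bench
for nm,(v0,v1,u0,u1),z0 in [('f1',(165,192,173,196),.045),('f2',(200,223,172,195),.045),('f3',(204,230,208,231),.045),('cup',(185,212,432,459),.065),('cup2',(199,219,402,422),.035)]:
    w=W[v0:v1,u0:u1].reshape(-1,3);w=w[w[:,2]>z0];print(nm,len(w),np.round((np.nanmin(w,0)+np.nanmax(w,0))/2,3),np.round(np.nanmax(w,0)-np.nanmin(w,0),3),np.nanmax(w[:,2]))
"
```

```text
f 184 178 [0.564 0.395 0.042]
f 183 211 [0.461 0.401 0.035]
f 219 216 [0.441 0.284 0.051]
red 219 175 [0.571 0.285 0.044]
blue 165 136 [0.688 0.438 0.095]
cup 445 199 [ 0.478 -0.426  0.03 ]
cup2 412 209 [ 0.45  -0.325  0.008]
hand 304 197 [0.485 0.016 0.146]
hl 289 197 [0.486 0.06  0.149]
hr 320 197 [ 0.484 -0.031  0.143]
housBL 243 100 [0.79  0.196 0.109]
housBR 372 102 [ 0.775 -0.198  0.103]
boxFL 240 205 [0.471 0.211 0.095]
boxFR 369 209 [ 0.448 -0.177  0.101]
ev 261 240 [0.364 0.161 0.003]
tw 365 237 [ 0.365 -0.172  0.007]
wd 463 233 [ 0.369 -0.486  0.004]
f1 44 [0.571 0.406 0.062] [0.018 0.022 0.032] 0.07830367061426746
f2 47 [0.462 0.411 0.063] [0.019 0.021 0.031] 0.07823685202995567
f3 42 [0.442 0.291 0.063] [0.016 0.024 0.033] 0.07979077023836889
cup 108 [ 0.479 -0.414  0.077] [0.059 0.061 0.022] 0.08742191197254523
cup2 79 [ 0.45  -0.315  0.05 ] [0.043 0.045 0.029] 0.06446727172137501
```

View pics/c0.png

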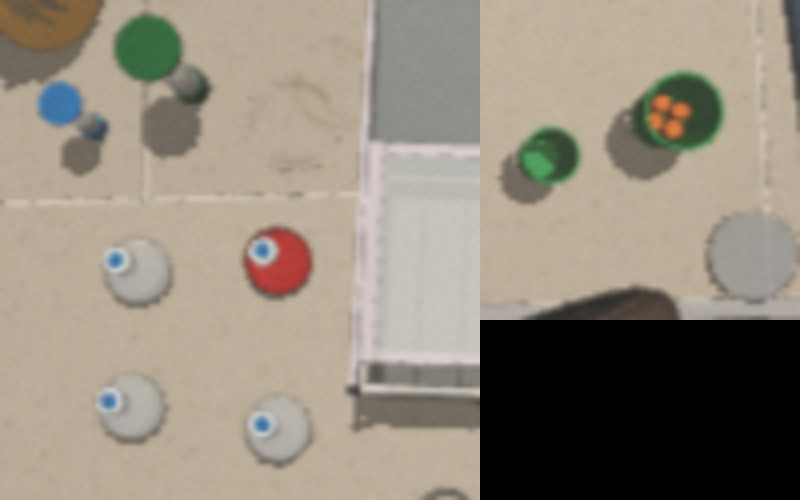

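```bash
cat >> h.py <<'E'
def plan(goals,g=0,dp=.05,da=8.4,pos=None,rpy=None):
    "goals: [(xyz, rpy or None)]; prints rounded rows, each from where the last left off"
    s=ctrl.sense(); p=np.array(s['ee_pos'] if pos is None else pos,float); r=R.from_euler('xyz',s['eef_rot'] if rpy is None else rpy,degrees=True)
    rows=[]
    for t,e in goals:
        t=np.array(t,float); re=r if e is None else R.from_euler('xyz',e,degrees=True)
        n=int(max(np.ceil(np.linalg.norm(t-p)/dp-.02),np.ceil((r.inv()*re).magnitude()*180/np.pi/da-.02),1))
        for i in range(n):
            sh=np.round(r.inv().apply(t-p)*100/(n-i),1); w=np.round((r.inv()*re).as_rotvec(degrees=True)/(n-i),1)
            rows.append([g]+[float(x)+0. for x in sh]+[float(x)+0. for x in w])
            p=p+r.apply(sh/100); r=r*R.from_rotvec(w,degrees=True)
        rows.append('|')
    print(len(rows)-len(goals),str(rows).replace("'|'","|").replace('.0,',',').replace('.0]',']'))
    print('end',p.round(4),r.as_euler('xyz',degrees=True).round(1))
E
python3 -c "
from h import *
plan([((.44,.02,.26),(180,0,88))])"
```

```text
12 [[0, 3.3, -3.7, -0.2, 0, 0, -5.1], [0, 3.7, -3.4, -0.2, 0, 0, -5.1], [0, 4, -3.1, -0.2, 0, 0, -5.1], [0, 4.2, -2.7, -0.3, 0, 0, -5.1], [0, 4.4, -2.3, -0.2, 0, 0, -5.1], [0, 4.6, -1.9, -0.3, 0, 0, -5.1], [0, 4.8, -1.5, -0.2, 0, 0, -5.1], [0, 4.9, -1, -0.3, 0, 0, -5.1], [0, 4.9, -0.6, -0.2, 0, 0, -5.1], [0, 5, -0.2, -0.3, 0, 0, -5.1], [0, 5, 0.3, -0.2, 0, 0, -5.1], [0, 4.9, 0.7, -0.3, 0, -0.1, -5.2], |]
end [0.44   0.0197 0.2603] [-180.    0.   88.]
```

arm_command(
  rows=[
    [0, 3.3, -3.7, -0.2, 0, 0, -5.1],
    [0, 3.7, -3.4, -0.2, 0, 0, -5.1],
    [0, 4, -3.1, -0.2, 0, 0, -5.1],
    [0, 4.2, -2.7, -0.3, 0, 0, -5.1],
    [0, 4.4, -2.3, -0.2, 0, 0, -5.1],
    [0, 4.6, -1.9, -0.3, 0, 0, -5.1],
    [0, 4.8, -1.5, -0.2, 0, 0, -5.1],
    [0, 4.9, -1, -0.3, 0, 0, -5.1],
    [0, 4.9, -0.6, -0.2, 0, 0, -5.1],
    [0, 5, -0.2, -0.3, 0, 0, -5.1],
    [0, 5, 0.3, -0.2, 0, 0, -5.1],
    [0, 4.9, 0.7, -0.3, 0, 0, -5.2],
  ],
)

```text
clock: 1.3
ee_pos: [0.4397, 0.0201, 0.2603]
eef_rot: [180.0, 0.0, 88.3]
force: [-0.1, 0.0, -0.5]
gripper_width: 0.0853
grasp_force: 0.0
```

```bash
python3 -c "
from h import *
st()
cap('wrist','w1'); cap('top','top1'); st()
p,W=cloud('w1')
b=cv2.resize(p[:,:,::-1],None,fx=1.25,fy=1.25);cv2.imwrite('pics/w1b.png',b)"
```

```text
{'clock': 1.3, 'ee_pos': [0.44, 0.02, 0.26], 'eef_rot': [179.996, 0.004, 88.257], 'force': [-0.061, 0.024, -0.515], 'gripper_width': 0.085, 'grasp_force': 0.0, 'qpos': [-5.996, 10.976, 111.536, -0.005, 57.484, -4.251]}
{'clock': 1.4, 'ee_pos': [0.44, 0.023, 0.26], 'eef_rot': [179.965, -0.035, 88.567], 'force': [-0.025, -0.464, 0.142], 'gripper_width': 0.085, 'grasp_force': 0.0, 'qpos': [-5.682, 11.02, 111.462, 0.045, 57.485, -4.274]}
```

View pics/w1b.png

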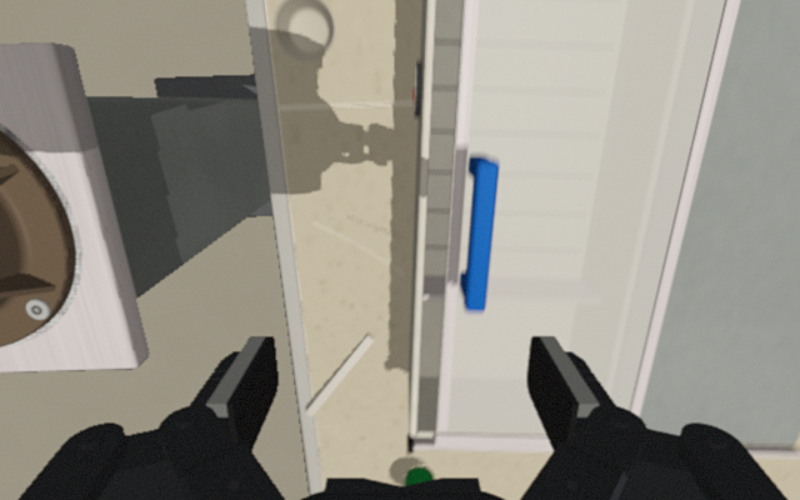

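```bash
python3 -c "
from h import *
cap('wrist','w2'); st()
p,W=cloud('w2'); p=p.astype(int)
m=(p[...,2]>p[...,0]+60)&(W[...,2]>.12)&(W[...,2]<.16)
w=W[m]; print(m.sum(),'blue mid',(w.min(0)+w.max(0))/2,w.max(0)-w.min(0))
# rect fit
c=cv2.minAreaRect((w[w[:,2]>.138][:,:2]*1000).astype(np.float32));print(c)
# height profile across the front at several rows
for r in (100,180,240,300,330):
    print(r,[(u,*np.round(W[r,u]*1000).astype(int)) for u in range(325,400,4)])
v,u=np.nonzero(m);print(u.min(),u.max(),v.min(),v.max())
"
```

```text
{'clock': 1.45, 'ee_pos': [0.44, 0.02, 0.26], 'eef_rot': [-179.992, -0.0, 88.367], 'force': [-0.218, 0.224, 0.297], 'gripper_width': 0.086, 'grasp_force': 0.0, 'qpos': [-5.95, 11.005, 111.534, -0.001, 57.469, -4.317]}
2102 blue mid [0.48968992 0.01795892 0.13264771] [0.01801399 0.09870265 0.02523744]
((489.6666564941406, 18.082477569580078), (98.37018585205078, 13.265812873840332), 86.36325073242188)
100 [(325, np.int64(448), np.int64(86), np.int64(0)), (329, np.int64(452), np.int64(86), np.int64(0)), (333, np.int64(456), np.int64(86), np.int64(1)), (337, np.int64(457), np.int64(90), np.int64(94)), (341, np.int64(460), np.int64(90), np.int64(95)), (345, np.int64(469), np.int64(86), np.int64(14)), (349, np.int64(473), np.int64(86), np.int64(13)), (353, np.int64(478), np.int64(86), np.int64(12)), (357, np.int64(482), np.int64(86), np.int64(13)), (361, np.int64(486), np.int64(86), np.int64(13)), (365, np.int64(480), np.int64(90), np.int64(103)), (369, np.int64(483), np.int64(90), np.int64(103)), (373, np.int64(486), np.int64(90), np.int64(103)), (377, np.int64(490), np.int64(90), np.int
[... 3702 characters left out ...]
4(471), np.int64(-138), np.int64(103)), (357, np.int64(475), np.int64(-140), np.int64(101)), (361, np.int64(479), np.int64(-140), np.int64(101)), (365, np.int64(483), np.int64(-139), np.int64(102)), (369, np.int64(487), np.int64(-140), np.int64(101)), (373, np.int64(492), np.int64(-140), np.int64(101)), (377, np.int64(496), np.int64(-140), np.int64(102)), (381, np.int64(500), np.int64(-140), np.int64(101)), (385, np.int64(504), np.int64(-140), np.int64(102)), (389, np.int64(508), np.int64(-140), np.int64(102)), (393, np.int64(512), np.int64(-141), np.int64(101)), (397, np.int64(517), np.int64(-141), np.int64(101))]
368 396 132 254<string>:11: RuntimeWarning: invalid value encountered in cast
```

```bash
python3 -c "
from h import *
plan([((.4897,.018,.20),(180,0,86.6)),((.4897,.018,.121),None)])"
```

```text
4 [[0, 0, 2.5, 3, 0, 0, 0.9], [0, -0.1, 2.5, 3, 0, 0, 0.9], |, [0, 0, 0, 4, 0, 0, 0], [0, 0, 0, 3.9, 0, 0, 0], |]
end [0.4897 0.0176 0.1211] [-180.     0.    86.6]
```

arm_command(
  rows=[
    [0, 0, 2.5, 3, 0, 0, 0.9],
    [0, -0.1, 2.5, 3, 0, 0, 0.9],
    [0, 0, 0, 4, 0, 0, 0],
    [0, 0, 0, 3.9, 0, 0, 0],
    [255, 0, 0, 0, 0, 0, 0],
    [255, 0, 0, 0, 0, 0, 0],
    [255, 0, 0, 0, 0, 0, 0],
    [255, 0, 0, 0, 0, 0, 0],
    [255, 0, 0, 0, 0, 0, 0],
    [255, 0, 0, 0, 0, 0, 0],
    [255, 0, 0, 0, 0, 0, 0],
    [255, 0, 0, 0, 0, 0, 0],
  ],
  newtons=40,
)

```text
clock: 2.65
ee_pos: [0.4901, 0.0147, 0.1227]
eef_rot: [179.8, 0.0, 86.3]
force: [-1.1, -1.3, 9.9]
gripper_width: 0.0129
grasp_force: 40.8
```

arm_command(
  rows=[
    [255, 0, 2, 0, 0, 0, 0],
    [255, 0, 3, 0, 0, 0, 0],
    [255, 0, 3, 0, 0, 0, 0],
    [255, 0, 3, 0, 0, 0, 0],
    [255, 0, 2, 0, 0, 0, 0],
    [255, 0, 1.2, 0, 0, 0, 0],
    [255, 0, 0, 0, 0, 0, 0],
  ],
)

```text
clock: 3.35
ee_pos: [0.6331, 0.0058, 0.1228]
eef_rot: [179.8, -0.0, 86.3]
force: [0.6, 2.2, 6.0]
gripper_width: 0.0129
grasp_force: 40.5
```

arm_command(
  rows=[
    [255, 0, 0.2, 0, 0, 0, 0],
    [255, 0, 0.2, 0, 0, 0, 0],
    [255, 0, 0.2, 0, 0, 0, 0],
    [255, 0, 0, 0, 0, 0, 0],
  ],
)

```text
clock: 3.75
ee_pos: [0.634, 0.0057, 0.1227]
eef_rot: [-179.6, -0.0, 86.3]
force: [-22.1, 1.5, 17.5]
gripper_width: 0.013
grasp_force: 41.9
```

arm_command(
  rows=[
    [0, 0, -0.2, 0, 0, 0, 0],
    [0, 0, 0, 0, 0, 0, 0],
    [0, 0, 0, 0, 0, 0, 0],
    [0, 0, 0, 0, 0, 0, 0],
    [0, 0, 0, 0, 0, 0, 0],
    [0, 0, 0, -5, 0, 0, 0],
    [0, 0, 0, -5, 0, 0, 0],
    [0, 0, 0, -5, 0, 0, 0],
  ],
)

```text
clock: 4.55
ee_pos: [0.6351, 0.0053, 0.2729]
eef_rot: [-180.0, 0.0, 86.2]
force: [0.7, -0.5, 0.2]
gripper_width: 0.0853
grasp_force: 0.0
```

```bash
cat >> h.py <<'E'
def rot(az,down,roll=0):
    a,b=np.radians([az,down]); z=np.array([np.cos(b)*np.cos(a),np.cos(b)*np.sin(a),-np.sin(b)]); y=np.cross(z,[0,0,1]); y/=np.linalg.norm(y)
    return (R.from_matrix(np.c_[np.cross(y,z),y,z])*R.from_rotvec([0,0,roll],degrees=True)).as_euler('xyz',degrees=True)
E
python3 -c "
from h import *
st()
cap('top','t3'); p,W=cloud('t3')
for nm,(v0,v1,u0,u1),z0 in [('f1',(165,192,173,196),.045),('f2',(200,223,172,195),.045),('f3',(204,230,208,231),.045),('cup',(185,212,432,459),.065)]:
    w=W[v0:v1,u0:u1].reshape(-1,3);w=w[w[:,2]>z0];print(nm,len(w),np.round((np.nanmin(w,0)+np.nanmax(w,0))/2,3))
e=rot(-18,15);print(e)
plan([((.50,-.15,.28),rot(-10,60)),((.34,-.36,.25),e)])"
```

```text
{'clock': 4.55, 'ee_pos': [0.635, 0.005, 0.273], 'eef_rot': [-179.966, 0.004, 86.246], 'force': [0.655, -0.528, 0.25], 'gripper_width': 0.085, 'grasp_force': 0.0, 'qpos': [-5.478, 26.928, 84.738, -0.006, 68.368, -1.722]}
f1 44 [0.571 0.405 0.06 ]
f2 48 [0.462 0.41  0.063]
f3 41 [0.442 0.293 0.061]
cup 114 [ 0.479 -0.414  0.076]
[180. -75. -18.]
18 [[0, -1.4, -1.1, 0, -2.1, 1.8, 7.8], [0, -1.5, -0.9, -0.1, -2, 1.8, 7.8], [0, -1.6, -0.6, -0.1, -2, 1.8, 7.8], [0, -1.7, -0.4, -0.2, -2.1, 1.8, 7.8], [0, -1.7, -0.2, -0.3, -2, 1.8, 7.8], [0, -1.7, 0.1, -0.3, -2, 1.9, 7.8], [0, -1.6, 0.3, -0.4, -2.1, 1.8, 7.9], [0, -1.6, 0.5, -0.4, -2, 1.9, 7.8], [0, -1.5, 0.8, -0.5, -2.1, 1.8, 7.9], [0, -1.3, 1, -0.5, -2, 1.9, 7.8], [0, -1.2, 1.1, -0.5, -2.1, 1.8, 7.9], [0, -1, 1.3, -0.4, -2, 1.9, 7.8], |, [0, -2, 3.9, -0.6, -1.1, 7.5, 0.8], [0, -1.9, 3.9, -0.8, -1.1, 7.5, 0.8], [0, -1.7, 4, -0.9, -1.1, 7.5, 0.9], [0, -1.5, 4, -1, -1.1, 7.5, 0.8], [0, -1.3, 4.1, -1.1, -1.1, 7.5, 0.9], [0, -1, 4.1, -1.2, -1.1, 7.4, 0.8], |]
end [ 0.3406 -0.3597  0.2501] [179.9 -75.  -17.9]
```

View pics/t3.png

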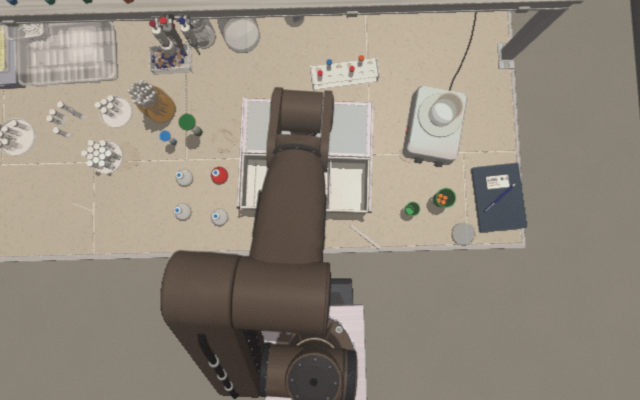

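arm_command(
  rows=[
    [0, -1.4, -1.1, 0, -2.1, 1.8, 7.8],
    [0, -1.5, -0.9, -0.1, -2, 1.8, 7.8],
    [0, -1.6, -0.6, -0.1, -2, 1.8, 7.8],
    [0, -1.7, -0.4, -0.2, -2.1, 1.8, 7.8],
    [0, -1.7, -0.2, -0.3, -2, 1.8, 7.8],
    [0, -1.7, 0.1, -0.3, -2, 1.9, 7.8],
    [0, -1.6, 0.3, -0.4, -2.1, 1.8, 7.9],
    [0, -1.6, 0.5, -0.4, -2, 1.9, 7.8],
    [0, -1.5, 0.8, -0.5, -2.1, 1.8, 7.9],
    [0, -1.3, 1, -0.5, -2, 1.9, 7.8],
    [0, -1.2, 1.1, -0.5, -2.1, 1.8, 7.9],
    [0, -1, 1.3, -0.4, -2, 1.9, 7.8],
  ],
)

```text
clock: 5.8
ee_pos: [0.4971, -0.1506, 0.2705]
eef_rot: [-180.0, -29.5, -10.3]
force: [0.4, -1.1, -0.6]
gripper_width: 0.0856
grasp_force: 0.0
```

```bash
python3 -c "
from h import *
st()
plan([((.34,-.36,.25),rot(-18,15))])"
```

```text
{'clock': 5.8, 'ee_pos': [0.497, -0.151, 0.271], 'eef_rot': [-179.958, -29.457, -10.317], 'force': [0.428, -1.064, -0.576], 'gripper_width': 0.086, 'grasp_force': 0.0, 'qpos': [-28.556, 8.747, 118.667, 20.756, 25.866, 55.157]}
6 [[0, -1.9, 3.9, -0.7, -1, 7.6, 0.8], [0, -1.7, 3.9, -0.8, -1.1, 7.6, 0.8], [0, -1.5, 4, -1, -1, 7.6, 0.8], [0, -1.4, 4, -1.1, -1.1, 7.6, 0.8], [0, -1.1, 4.1, -1.2, -1, 7.5, 0.8], [0, -0.9, 4.1, -1.2, -1.1, 7.6, 0.8], |]
end [ 0.34   -0.3601  0.2504] [180. -75. -18.]
```

```bash
cat > k.py <<'E'
from h import *
from scipy.optimize import least_squares,brentq
D=[([.281,-.558,.231],[-180,0,26.74],-69.305,28.166,89.352),([.440,.020,.260],[180,0,88.37],-5.95,11.005,111.534),([.635,.0053,.2729],[180,0,86.2],-5.478,26.928,84.738),([.4971,-.1506,.2705],[180,-29.46,-10.3],-28.556,8.747,118.667)]
def fk(x,q1,q2,q3):
    L1,L2,L3,h,a,b,c=x; q1,q2,q3=np.radians([q1,q2,q3+0]); e=np.array([np.cos(q1),np.sin(q1),0]); n=np.array([-e[1],e[0],0]); s=q2+q3
    return e*(a+L1*np.sin(q2)+L2*np.sin(s)+c*np.cos(s))+n*b+np.array([0,0,h+L1*np.cos(q2)+L2*np.cos(s)-c*np.sin(s)])
def d(e): return R.from_euler('xyz',e,degrees=True).as_matrix()[:,2]
def res(x): return np.concatenate([fk(x,*q)+x[2]*d(e)-np.array(p) for p,e,*q in D]+[(np.array(x)-[.6,.41,.296,.18,0,.065,0])*.01])
X=least_squares(res,[.6,.41,.296,.18,0,.065,0]).x
if __name__=='__main__': print(X.round(3),abs(res(X)[:-7]).max())
def ik(p,e):
    w=np.array(p)-X[2]*d(e)
    f=least_squares(lambda q:fk(X,*q)-w,[np.degrees(np.arctan2(w[1],w[0]))-8,0,115],xtol=1e-12)
    q=f.x; s=np.radians(q[1]+q[2]); fd=np.array([np.cos(np.radians(q[0]))*np.sin(s),np.sin(np.radians(q[0]))*np.sin(s),np.cos(s)])
    return q.round(1),'q5',round(np.degrees(np.arccos(fd@d(e))),1),'err',np.linalg.norm(f.fun).round(4)
E
python3 -c "
from k import *
print(X.round(3),abs(res(X)[:-7]).max())
for az in(-60,-45,-35,-18,-5):
  for dn in(15,30):
    t=np.array([.479,-.414,.05])+.022*d(rot(az,dn)); print(az,dn,ik(t,rot(az,dn)), ik(t+[0,0,.15],rot(az,dn)))
for az in(-30,-15,0,15): print('pour',az,ik([.555,-.14,.19],rot(az,3)))
"
```

```text
[0.585 0.411 0.255 0.199 0.001 0.066 0.044] 0.0002924964872429714
-60 15 (array([-39.7,  57. , 126.6]), 'q5', np.float64(78.3), 'err', np.float64(0.0)) (array([-39.7,  36.8, 127.2]), 'q5', np.float64(60.1), 'err', np.float64(0.0))
-60 30 (array([-40.8,  49.4, 124.8]), 'q5', np.float64(54.5), 'err', np.float64(0.0)) (array([-40.8,  30.4, 122.9]), 'q5', np.float64(35.5), 'err', np.float64(0.0))
-45 15 (array([-47.8,  57.4, 129. ]), 'q5', np.float64(81.5), 'err', np.float64(0.0)) (array([-47.8,  36.4, 129.7]), 'q5', np.float64(61.1), 'err', np.float64(0.0))
-45 30 (array([-47.7,  49.4, 127. ]), 'q5', np.float64(56.4), 'err', np.float64(0.0)) (array([-47.7,  29.7, 124.9]), 'q5', np.float64(34.7), 'err', np.float64(0.0))
-35 15 (array([-53.3,  57.4, 128.9]), 'q5', np.float64(81.0), 'err', np.float64(0.0)) (array([-53.3,  36.4, 129.6]), 'q5', np.float64(61.8), 'err', np.float64(0.0))
-35 30 (array([-52.3,  49.4, 126.9]), 'q5', np.float64(56.4), 'err', np.float64(0.0)) (array([-52.3,  29.8, 124.8]), 'q5', np.float64(36.3), 'err', np.float64(0.0))
-18 15 (array([-61.1,  56.8, 125.5]), 'q5', 
[... 262 characters left out ...]
'err', np.float64(0.0))
-5 15 (array([-65.2,  56.3, 120.7]), 'q5', np.float64(73.6), 'err', np.float64(0.0)) (array([-65.2,  37.9, 121.3]), 'q5', np.float64(65.7), 'err', np.float64(0.0))
-5 30 (array([-62.8,  49.5, 119.7]), 'q5', np.float64(54.7), 'err', np.float64(0.0)) (array([-62.8,  32.1, 117.8]), 'q5', np.float64(48.4), 'err', np.float64(0.0))
pour -30 (array([-13.5,  45.9, 140.9]), 'q5', np.float64(93.5), 'err', np.float64(0.0))
pour -15 (array([-25.4,  46.7, 143.4]), 'q5', np.float64(96.9), 'err', np.float64(0.0))
pour 0 (array([-36.4,  46. , 141.4]), 'q5', np.float64(93.0), 'err', np.float64(0.0))
pour 15 (array([-43.9,  44.8, 135.7]), 'q5', np.float64(87.3), 'err', np.float64(0.0))
```

```bash
cat >> k.py <<'E'
def ikf(p,e,near=None):
    q=ik(p,e)[0]; a,s=np.radians([q[0],q[1]+q[2]]); o=np.array([np.cos(a),np.sin(a),0]); Z=np.array([0,0,1.])
    M=np.c_[o*np.cos(s)-Z*np.sin(s),np.cross(Z,o),o*np.sin(s)+Z*np.cos(s)]
    w=R.from_matrix(M.T@R.from_euler('xyz',e,degrees=True).as_matrix()).as_euler('ZYZ',degrees=True)
    q4=w[0]; q6=w[2]-90
    return np.r_[q,q4,w[1],(q6+180)%360-180].round(1)
E
python3 -c "
from k import *
print(ikf([.4971,-.1506,.2705],[180,-29.46,-10.3]))
T=lambda az,dn:np.array([.479,-.414,.05])+.022*d(rot(az,dn))
for az in(-18,-5): print(az,ikf(T(az,15),rot(az,15)),ikf(T(az,15)-.13*d(rot(az,15)),rot(az,15)))
for p,az,dn in [((.45,-.3,.3),-10,60),((.42,-.33,.28),0,45),((.38,-.36,.25),0,30),((.37,-.38,.15),-18,15)]: print(p,az,dn,ikf(p,rot(az,dn)))
for az in(-15,0,15,30):
  for roll in(0,-150,150): print('pour',az,roll,ikf([.555,-.14,.19],rot(az,3,roll)))
"
```

```text
[-28.5   8.7 118.7  20.6  25.8  55.3]
-18 [-61.1  56.8 125.5 137.3  76.7 -91.6] [ -75.7   55.7  139.8  124.8   83.6 -103.1]
-5 [-65.2  56.3 120.7 119.1  73.5 -87.3] [-80.7  52.9 130.5 105.2  75.9 -93.4]
(0.45, -0.3, 0.3) -10 60 [-49.4   9.4 112.6  30.9  38.1  29.3]
(0.42, -0.33, 0.28) 0 45 [-63.3  12.6 119.8  64.   44.6 -20.2]
(0.38, -0.36, 0.25) 0 30 [-75.8  20.3 127.1  83.9  57.6 -51.8]
(0.37, -0.38, 0.15) -18 15 [-77.3  43.7 141.2 121.7  77.5 -94.3]
pour -15 0 [-25.4  46.7 143.4 169.5  96.9 -91.8]
pour -15 -150 [-25.4  46.7 143.4 169.5  96.9 118.2]
pour -15 150 [-25.4  46.7 143.4 169.5  96.9  58.2]
pour 0 0 [-36.4  46.  141.4 143.6  93.  -94.4]
pour 0 -150 [-36.4  46.  141.4 143.6  93.  115.6]
pour 0 150 [-36.4  46.  141.4 143.6  93.   55.6]
pour 15 0 [-43.9  44.8 135.7 121.1  87.3 -90.4]
pour 15 -150 [-43.9  44.8 135.7 121.1  87.3 119.6]
pour 15 150 [-43.9  44.8 135.7 121.1  87.3  59.6]
pour 30 0 [-47.5  44.4 127.7 102.   85.3 -82.3]
pour 30 -150 [-47.5  44.4 127.7 102.   85.3 127.7]
pour 30 150 [-47.5  44.4 127.7 102.   85.3  67.7]
```

```bash
python3 -c "
from h import *
plan([((.45,-.3,.3),rot(-10,60)),((.42,-.33,.28),rot(0,45)),((.38,-.36,.25),rot(0,30)),((.375,-.38,.15),rot(-18,15))],dp=.035,da=4)"
```

```text
20 [[0, -0.1, 3.1, -0.7, 0, 0.1, -0.1], [0, 0, 3.1, -0.7, 0, 0.1, 0], [0, -0.1, 3.1, -0.7, 0, 0.1, -0.1], [0, 0, 3.1, -0.7, 0.1, 0.1, 0], [0, -0.1, 3.1, -0.7, 0, 0.1, -0.1], |, [0, -0.6, 0.7, 0.1, 1.2, 3, -1.6], [0, -0.6, 0.7, 0, 1.2, 3, -1.6], [0, -0.7, 0.7, 0, 1.2, 3, -1.6], [0, -0.7, 0.6, 0, 1.3, 3, -1.6], [0, -0.7, 0.6, -0.1, 1.2, 3, -1.5], |, [0, -1.2, 0.8, -0.2, 0, 3.8, 0], [0, -1.2, 0.7, -0.3, 0, 3.7, 0], [0, -1.2, 0.8, -0.3, 0, 3.8, 0], [0, -1.2, 0.7, -0.4, 0, 3.7, 0], |, [0, -1.5, 0.3, 0.8, -2.8, 2.5, 1.1], [0, -1.5, 0.3, 0.7, -2.8, 2.5, 1.2], [0, -1.5, 0.4, 0.7, -2.8, 2.5, 1.1], [0, -1.6, 0.3, 0.6, -2.8, 2.5, 1.2], [0, -1.6, 0.4, 0.5, -2.7, 2.4, 1.1], [0, -1.6, 0.3, 0.5, -2.8, 2.5, 1.2], |]
end [ 0.3749 -0.3798  0.1497] [-180.  -75.  -18.]
```

arm_command(
  rows=[
    [0, -0.1, 3.1, -0.7, 0, 0.1, -0.1],
    [0, 0, 3.1, -0.7, 0, 0.1, 0],
    [0, -0.1, 3.1, -0.7, 0, 0.1, -0.1],
    [0, 0, 3.1, -0.7, 0.1, 0.1, 0],
    [0, -0.1, 3.1, -0.7, 0, 0.1, -0.1],
    [0, -0.6, 0.7, 0.1, 1.2, 3, -1.6],
    [0, -0.6, 0.7, 0, 1.2, 3, -1.6],
    [0, -0.7, 0.7, 0, 1.2, 3, -1.6],
    [0, -0.7, 0.6, 0, 1.3, 3, -1.6],
    [0, -0.7, 0.6, -0.1, 1.2, 3, -1.5],
  ],
)

```text
clock: 6.8
ee_pos: [0.4214, -0.3299, 0.28]
eef_rot: [179.8, -45.0, 0.5]
force: [-0.7, 0.1, -0.6]
gripper_width: 0.0853
grasp_force: 0.0
```

arm_command(
  rows=[
    [0, -1.2, 0.8, -0.2, 0, 3.8, 0],
    [0, -1.2, 0.7, -0.3, 0, 3.7, 0],
    [0, -1.2, 0.8, -0.3, 0, 3.8, 0],
    [0, -1.2, 0.7, -0.4, 0, 3.7, 0],
    [0, -1.5, 0.3, 0.8, -2.8, 2.5, 1.1],
    [0, -1.5, 0.3, 0.7, -2.8, 2.5, 1.2],
    [0, -1.5, 0.4, 0.7, -2.8, 2.5, 1.1],
    [0, -1.6, 0.3, 0.6, -2.8, 2.5, 1.2],
    [0, -1.6, 0.4, 0.5, -2.7, 2.4, 1.1],
    [0, -1.6, 0.3, 0.5, -2.8, 2.5, 1.2],
    [0, 0, 0, 0, 0, 0, 0],
  ],
)

```text
clock: 7.9
ee_pos: [0.3764, -0.3796, 0.1469]
eef_rot: [-179.1, -74.7, -18.6]
force: [0.1, 0.6, -0.2]
gripper_width: 0.0857
grasp_force: 0.0
```

```bash
python3 -c "
from h import *
st(); cap('wrist','w4')
p,W=cloud('w4'); p=p.astype(int)
m=(p[...,1]>p[...,0]*1.4+10)&(W[...,2]>.005)&(W[...,2]<.1)
n,l,s,c=cv2.connectedComponentsWithStats(m.astype(np.uint8))
for i in range(1,n):
    if s[i,4]>150:
        w=W[(l==i)]; print(s[i],np.nanmin(w,0).round(3),np.nanmax(w,0).round(3)); t=w[w[:,2]>np.nanmax(w[:,2])-.012]; print((t.min(0)+t.max(0))/2)
"
```

```text
{'clock': 7.9, 'ee_pos': [0.376, -0.38, 0.147], 'eef_rot': [-179.116, -74.721, -18.595], 'force': [0.069, 0.588, -0.154], 'gripper_width': 0.086, 'grasp_force': 0.0, 'qpos': [-76.347, 43.796, 140.877, 122.325, 77.188, -93.851]}
[ 290  213   73  105 5795] [ 0.448 -0.445  0.005] [ 0.51  -0.385  0.081]
[ 0.47919957 -0.41481215  0.07541317]
[ 202  287   40   89 2196] [ 0.426 -0.339  0.005] [ 0.469 -0.305  0.061]
[ 0.44763387 -0.32621789  0.05488565]
```

View pics/w4.png

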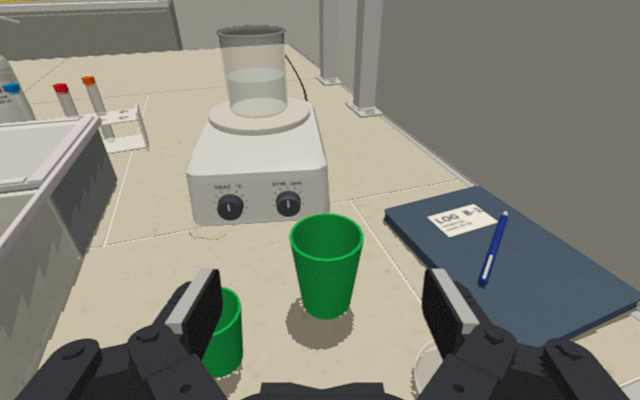

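```bash
python3 -c "
from k import *
e=rot(-6,15); C=np.array([.479,-.4145,.05]); dd=d(e)
for k in(-.105,.026): print(ikf(C+k*dd,e))
plan([(C-.105*dd,e),(C+.026*dd,None)],g=35,dp=.035,da=4)"
```

```text
[-80.   53.1 131.  107.   76.2 -94.1]
[-64.6  56.5 120.7 120.7  73.6 -87.5]
7 [[35, -2.2, 0.8, 0.9, 3.7, 0.1, -1.1], [35, -2.2, 0.8, 0.9, 3.7, 0.1, -1], [35, -2.3, 0.7, 0.8, 3.8, 0.1, -1.1], |, [35, 0, 0, 3.3, 0, 0, 0], [35, 0, 0, 3.3, 0, 0, 0], [35, 0, 0, 3.2, 0, 0, 0], [35, 0, 0, 3.3, 0, 0, 0], |]
end [ 0.5044 -0.4168  0.043 ] [179.9 -75.   -5.9]
```

arm_command(
  rows=[
    [35, -2.2, 0.8, 0.9, 3.7, 0.1, -1.1],
    [35, -2.2, 0.8, 0.9, 3.7, 0.1, -1],
    [35, -2.3, 0.7, 0.8, 3.8, 0.1, -1.1],
    [35, 0, 0, 2, 0, 0, 0],
    [35, 0, 0, 3, 0, 0, 0],
    [35, 0, 0, 3, 0, 0, 0],
    [35, 0, 0, 3, 0, 0, 0],
    [35, 0, 0, 2.1, 0, 0, 0],
    [35, 0, 0, 0, 0, 0, 0],
  ],
)

```text
clock: 8.85
ee_pos: [0.5068, -0.4177, 0.047]
eef_rot: [178.2, -75.2, -4.0]
force: [-0.5, 1.3, 0.5]
gripper_width: 0.0738
grasp_force: 0.0
```

```bash
python3 -c "
from h import *
st(); cap('wrist','w5')"
```

```text
{'clock': 8.85, 'ee_pos': [0.507, -0.418, 0.047], 'eef_rot': [178.164, -75.219, -4.022], 'force': [-0.471, 1.304, 0.541], 'gripper_width': 0.074, 'grasp_force': 0.0, 'qpos': [-64.358, 55.992, 120.749, 120.783, 73.539, -87.589]}
```

View pics/w5.png

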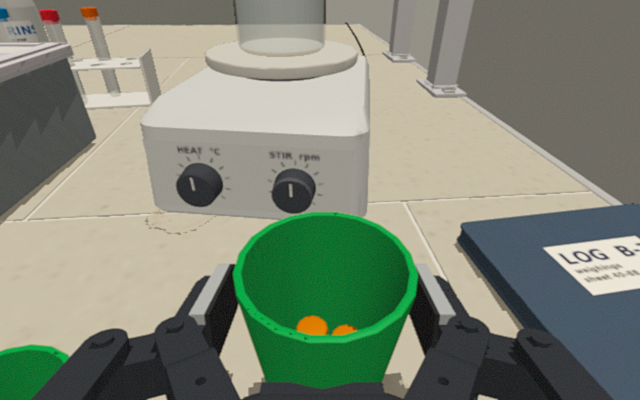

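arm_command(
  rows=[
    [255, 0, 0, 0, 0, 0, 0],
    [255, 0, 0, 0, 0, 0, 0],
    [255, 0, 0, 0, 0, 0, 0],
    [255, 0, 0, 0, 0, 0, 0],
    [255, 0, 0, 0, 0, 0, 0],
    [255, 1.9, 0, -0.5, 0, 0, 0],
    [255, 2.9, 0, -0.8, 0, 0, 0],
    [255, 2.9, 0, -0.8, 0, 0, 0],
    [255, 2.9, 0, -0.8, 0, 0, 0],
    [255, 2.9, 0, -0.8, 0, 0, 0],
    [255, 0, 0, 0, 0, 0, 0],
  ],
  newtons=30,
)

```text
clock: 10.0
ee_pos: [0.5026, -0.4177, 0.1889]
eef_rot: [177.9, -75.3, -4.1]
force: [-0.0, -0.3, -1.7]
gripper_width: 0.0572
grasp_force: 32.1
```

```bash
python3 -c "
from h import *
st(); cap('wrist','w6')"
```

```text
{'clock': 10.0, 'ee_pos': [0.503, -0.418, 0.189], 'eef_rot': [177.944, -75.298, -4.124], 'force': [-0.001, -0.296, -1.731], 'gripper_width': 0.057, 'grasp_force': 32.124, 'qpos': [-64.752, 38.597, 121.822, 115.372, 65.9, -72.296]}
```

View pics/w6.png

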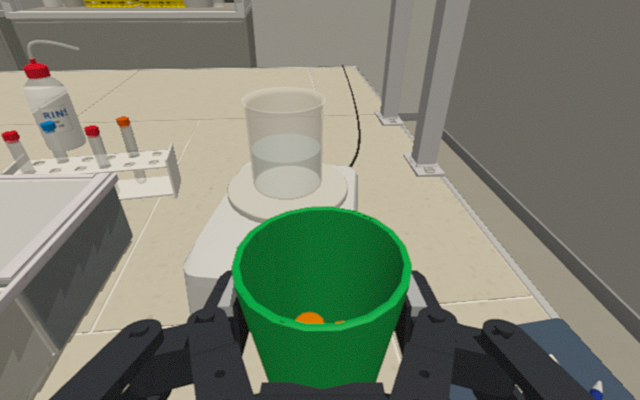

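```bash
python3 -c "
from k import *
print(ikf([.565,-.1,.19],rot(0,3)),ikf([.53,-.26,.19],rot(-2,9)))
plan([((.565,-.10,.192),rot(0,3))],g=255,dp=.04,da=4)"
```

```text
[-29.5  46.2 142.2 150.5  94.3 -94.1] [-52.2  40.6 135.  129.2  78.2 -86.5]
9 [[255, 0.2, -3.6, 0.3, 0.7, 1.3, -0.1], [255, 0.2, -3.6, 0.3, 0.7, 1.3, -0.1], [255, 0.1, -3.6, 0.4, 0.7, 1.3, 0], [255, 0.1, -3.6, 0.4, 0.7, 1.3, -0.1], [255, 0.2, -3.5, 0.5, 0.7, 1.3, 0], [255, 0.1, -3.5, 0.5, 0.7, 1.3, -0.1], [255, 0.1, -3.6, 0.6, 0.6, 1.3, 0], [255, 0.1, -3.5, 0.6, 0.7, 1.3, -0.1], [255, 0.2, -3.5, 0.6, 0.6, 1.4, 0], |]
end [ 0.5648 -0.1004  0.1924] [-179.6  -87.    -0.4]
```

arm_command(
  rows=[
    [255, 0.2, -3.6, 0.3, 0.7, 1.3, -0.1],
    [255, 0.2, -3.6, 0.3, 0.7, 1.3, -0.1],
    [255, 0.1, -3.6, 0.4, 0.7, 1.3, 0],
    [255, 0.1, -3.6, 0.4, 0.7, 1.3, -0.1],
    [255, 0.2, -3.5, 0.5, 0.7, 1.3, 0],
    [255, 0.1, -3.5, 0.5, 0.7, 1.3, -0.1],
    [255, 0.1, -3.6, 0.6, 0.6, 1.3, 0],
    [255, 0.1, -3.5, 0.6, 0.7, 1.3, -0.1],
    [255, 0.2, -3.5, 0.6, 0.6, 1.4, 0],
    [255, 0, 0, 0, 0, 0, 0],
  ],
)

```text
clock: 11.05
ee_pos: [0.565, -0.0961, 0.1897]
eef_rot: [-175.2, -86.8, -4.5]
force: [-0.4, 0.5, -2.7]
gripper_width: 0.0573
grasp_force: 32.2
```

```bash
python3 -c "
from h import *
st(); cap('side','s7'); p=cv2.imread('pics/s7.png');cv2.imwrite('pics/s7b.png',cv2.resize(p[140:300,250:450],None,fx=3,fy=3))"
```

```text
{'clock': 11.05, 'ee_pos': [0.565, -0.096, 0.19], 'eef_rot': [-175.154, -86.757, -4.491], 'force': [-0.408, 0.452, -2.671], 'gripper_width': 0.057, 'grasp_force': 32.233, 'qpos': [-29.173, 46.039, 142.528, 150.428, 94.225, -93.949]}
```

View pics/s7b.png

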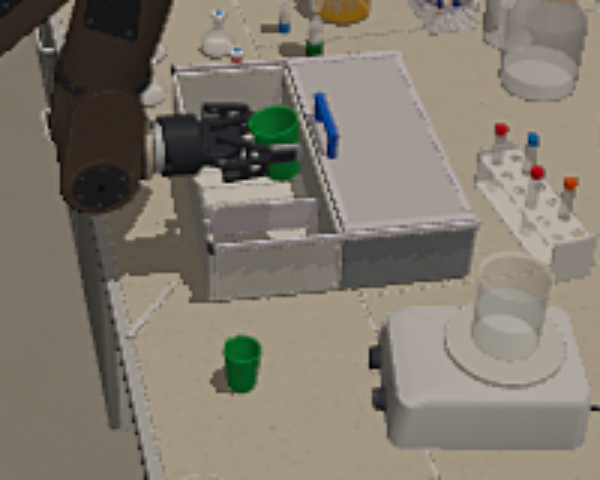

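arm_command(
  rows=[
    [255, 0, 0.5, 0, 0, 0, 8],
    [255, 0, 0, 0, 0, 0, 8],
    [255, 0, 0, 0, 0, 0, 8],
    [255, 0, 0, 0, 0, 0, 8],
    [255, 0, 0, 0, 0, 0, 8],
    [255, 0, 0, 0, 0, 0, 8],
    [255, 0, 0, 0, 0, 0, 8],
    [255, 0, 0, 0, 0, 0, 8],
    [255, 0, 0, 0, 0, 0, 6],
    [255, 0, 0, 0, 0, 0, 5],
    [255, 0, 0, 0, 0, 0, 5],
    [255, 0, 0, 0, 0, 0, 5],
  ],
)

```text
clock: 12.3
ee_pos: [0.5649, -0.1068, 0.1909]
eef_rot: [-93.1, -4.6, -89.8]
force: [0.0, 1.0, -1.3]
gripper_width: 0.0574
grasp_force: 32.3
```

arm_command(
  rows=[
    [255, 0, 0, 0, 0, 0, 5],
    [255, 0, 0, 0, 0, 0, 5],
    [255, 0, 0, 0, 0, 0, 5],
    [255, 0, 0, 0, 0, 0, 5],
    [255, 0, 0, 0, 0, 0, 5],
    [255, 0, 0, 0, 0, 0, 5],
    [255, 0, 0, 0, 0, 0, 5],
    [255, 0, 0, 0, 0, 0, 5],
    [255, 0, 0, 0, 0, 0, 6],
    [255, 0, 0, 0, 0, 0, 8],
    [255, 0, 0, 0, 0, 0, 8],
    [255, 0, 0, 0, 0, 0, 8],
  ],
)

```text
clock: 13.5
ee_pos: [0.5649, -0.1068, 0.191]
eef_rot: [-97.4, 65.3, -96.8]
force: [-0.0, 0.4, -0.8]
gripper_width: 0.0575
grasp_force: 32.3
```

arm_command(
  rows=[
    [255, 0, 0, 0, 0, 0, 6],
    [255, 0, 0, 0, 0, 0, -6],
    [255, 0, 0, 0, 0, 0, 6],
    [255, 0, 0, 0, 0, 0, -6],
    [255, 0, 0, 0, 0, 0, 6],
    [255, 0, 0, 0, 0, 0, -6],
    [255, 0, 0, 0, 0, 0, 0],
  ],
)

```text
clock: 14.2
ee_pos: [0.565, -0.1066, 0.191]
eef_rot: [-97.2, 64.9, -96.6]
force: [0.8, -0.2, -1.4]
gripper_width: 0.0575
grasp_force: 32.3
```

```bash
python3 -c "
from h import *
st(); cap('wrist','w8');cap('side','s8');cap('top','t8')
a=cv2.imread('pics/w8.png');b=cv2.imread('pics/s8.png')[140:300,250:450];c=cv2.imread('pics/t8.png')[90:220,230:380]
o=np.zeros((600,800,3),np.uint8);o[:250,:400]=cv2.resize(a,(400,250));o[250:570,:400]=cv2.resize(b,(400,320));o[:347,400:]=cv2.resize(c,(400,347));cv2.imwrite('pics/m8.png',o)"
```

```text
{'clock': 14.2, 'ee_pos': [0.565, -0.107, 0.191], 'eef_rot': [-97.236, 64.892, -96.632], 'force': [0.816, -0.17, -1.357], 'gripper_width': 0.058, 'grasp_force': 32.268, 'qpos': [-30.512, 45.806, 142.148, 149.535, 93.796, 61.038]}
```

View pics/m8.png

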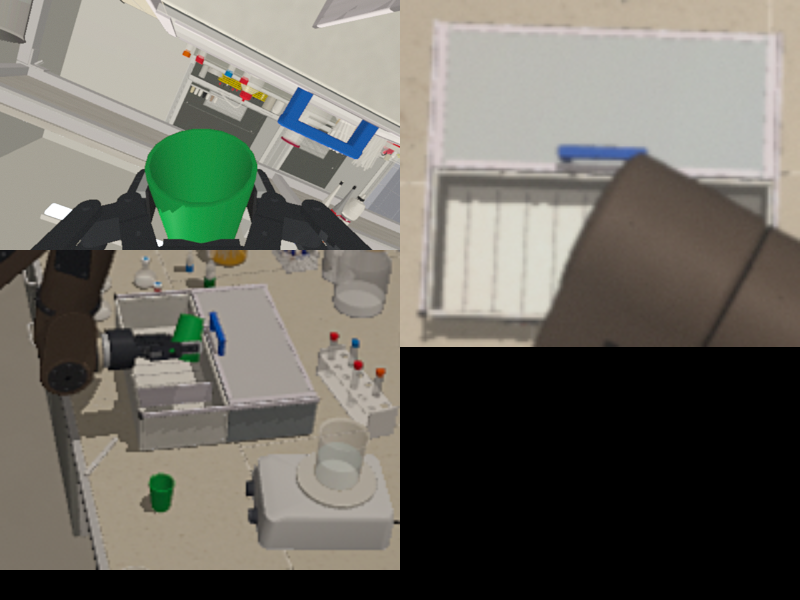

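```bash
python3 -c "
from k import *
E=(178.1,-75.2,-4.)
plan([((.565,-.1066,.191),rot(0,3)),((.503,-.418,.189),E),((.5065,-.418,.060),None)],g=255,dp=.045,da=8.2)"
```

```text
30 [[255, 0, 0, 0, 0, 0, -8.2], [255, 0, 0, 0, 0, 0, -8.2], [255, 0, 0, 0, 0, 0, -8.2], [255, 0, 0, 0, 0, 0, -8.2], [255, 0, 0, 0, 0, 0, -8.2], [255, 0, 0, 0, 0, 0, -8.2], [255, 0, 0, 0, 0, 0, -8.2], [255, 0, 0, 0, 0, 0, -8.2], [255, 0, 0, 0, 0, 0, -8.2], [255, 0, 0, 0, 0, 0, -8.1], [255, 0, 0, 0, 0, 0, -8.2], [255, 0, 0, 0, 0, 0, -8.1], [255, 0, 0, 0, 0, 0, -8.2], [255, 0, 0, 0, 0, 0, -8.1], [255, 0, 0, 0, 0, 0, -8.2], [255, 0, 0, 0, 0, 0, -8.1], [255, 0, 0, 0, 0, 0, -8.2], [255, 0, 0, 0, 0, 0, -8.1], [255, 0, 0.1, 0, 0, 0, -8.2], |, [255, -0.1, 3.9, -0.8, -0.7, -1.5, 0.1], [255, -0.1, 3.9, -0.7, -0.7, -1.5, 0], [255, -0.1, 3.9, -0.7, -0.7, -1.5, 0.1], [255, -0.1, 3.9, -0.6, -0.7, -1.5, 0], [255, -0.1, 3.9, -0.6, -0.8, -1.4, 0.1], [255, -0.1, 3.9, -0.5, -0.7, -1.5, 0], [255, -0.1, 4, -0.5, -0.8, -1.4, 0.1], [255, -0.2, 3.9, -0.3, -0.7, -1.5, 0], |, [255, -4.1, 0, 1.2, 0, 0, 0], [255, -4.1, -0.1, 1.2, 0, 0, 0], [255, -4.2, 0, 1.2, 0, 0, 0], |]
end [ 0.5065 -0.4182  0.0598] [178.  -75.2  -3.8]
```

arm_command(
  rows=[
    [255, 0, 0, 0, 0, 0, -8.2],
    [255, 0, 0, 0, 0, 0, -8.2],
    [255, 0, 0, 0, 0, 0, -8.2],
    [255, 0, 0, 0, 0, 0, -8.2],
    [255, 0, 0, 0, 0, 0, -8.2],
    [255, 0, 0, 0, 0, 0, -8.2],
    [255, 0, 0, 0, 0, 0, -8.2],
    [255, 0, 0, 0, 0, 0, -8.2],
    [255, 0, 0, 0, 0, 0, -8.2],
    [255, 0, 0, 0, 0, 0, -8.1],
    [255, 0, 0, 0, 0, 0, -8.2],
    [255, 0, 0, 0, 0, 0, -8.1],
  ],
)

```text
clock: 15.55
ee_pos: [0.5652, -0.1053, 0.1914]
eef_rot: [-93.6, -33.2, -88.0]
force: [0.3, 0.5, -0.8]
gripper_width: 0.0577
grasp_force: 32.3
```

arm_command(
  rows=[
    [255, 0, 0, 0, 0, 0, -8.2],
    [255, 0, 0, 0, 0, 0, -8.1],
    [255, 0, 0, 0, 0, 0, -8.2],
    [255, 0, 0, 0, 0, 0, -8.1],
    [255, 0, 0, 0, 0, 0, -8.2],
    [255, 0, 0, 0, 0, 0, -8.1],
    [255, 0, 0.1, 0, 0, 0, -8.2],
    [255, 0, 0, 0, 0, 0, 0],
  ],
)

```text
clock: 16.35
ee_pos: [0.5652, -0.1063, 0.1913]
eef_rot: [176.8, -87.0, 3.3]
force: [-0.1, -0.5, -1.2]
gripper_width: 0.0576
grasp_force: 32.3
```

arm_command(
  rows=[
    [255, -0.1, 3.9, -0.8, -0.7, -1.5, 0.1],
    [255, -0.1, 3.9, -0.7, -0.7, -1.5, 0],
    [255, -0.1, 3.9, -0.7, -0.7, -1.5, 0.1],
    [255, -0.1, 3.9, -0.6, -0.7, -1.5, 0],
    [255, -0.1, 3.9, -0.6, -0.8, -1.4, 0.1],
    [255, -0.1, 3.9, -0.5, -0.7, -1.5, 0],
    [255, -0.1, 4, -0.5, -0.8, -1.4, 0.1],
    [255, -0.2, 3.9, -0.3, -0.7, -1.5, 0],
    [255, -4.1, 0, 1.2, 0, 0, 0],
    [255, -4.1, -0.1, 1.2, 0, 0, 0],
    [255, 0, 0, 0, 0, 0, 0],
  ],
)

```text
clock: 17.45
ee_pos: [0.5054, -0.4164, 0.0985]
eef_rot: [-179.8, -74.9, -6.0]
force: [0.7, -0.5, -0.0]
gripper_width: 0.0572
grasp_force: 32.4
```

```bash
python3 -c "
from k import *
st()
E=(178.1,-75.2,-4.)
plan([((.5065,-.418,.060),E),((.5065,-.418,.0465),None)],g=255,dp=.02,da=4)
cap('top','t9');cap('side','s9'); cap('wrist','w9')
p,W=cloud('t9'); p=p.astype(int)
m=(p[...,0]>180)&(p[...,1]<p[...,0]*.65)&(p[...,2]<90); m[:,:150]=0
n,l,s,c=cv2.connectedComponentsWithStats(m.astype(np.uint8)); print([(c[i].round(),s[i,4],np.nanmedian(W[l==i],0).round(3)) for i in range(1,n) if s[i,4]>3])
b=cv2.imread('pics/s9.png')[140:300,250:450];c=cv2.imread('pics/t9.png')[90:220,230:380]
o=np.zeros((560,800,3),np.uint8);o[:320,:400]=cv2.resize(b,(400,320));o[:347,400:]=cv2.resize(c,(400,347));o[330:,:400]=cv2.resize(cv2.imread('pics/w9.png'),(400,230));cv2.imwrite('pics/m9.png',o)"
```

```text
{'clock': 17.45, 'ee_pos': [0.505, -0.416, 0.099], 'eef_rot': [-179.807, -74.897, -6.001], 'force': [0.681, -0.485, -0.028], 'gripper_width': 0.057, 'grasp_force': 32.404, 'qpos': [-64.435, 49.497, 121.838, 119.03, 70.531, -82.106]}
3 [[255, -1.8, 0.1, 0.6, -0.1, 0.2, -0.3], [255, -1.9, 0, 0.5, -0.1, 0.1, -0.2], |, [255, -1.3, 0, 0.4, 0, 0, 0], |]
end [ 0.5069 -0.4177  0.0463] [178.1 -75.2  -4. ]
[(array([163.,  20.]), np.int32(18), array([0.89 , 0.333, 0.436])), (array([361.,  57.]), np.int32(13), array([ 0.912, -0.167,  0.121])), (array([352.,  68.]), np.int32(10), array([ 0.877, -0.138,  0.122])), (array([319.,  72.]), np.int32(9), array([ 0.867, -0.038,  0.121])), (array([219., 176.]), np.int32(49), array([0.566, 0.284, 0.035])), (array([355., 184.]), np.int32(6), array([ 0.535, -0.144,  0.025])), (array([354., 189.]), np.int32(6), array([ 0.517, -0.142,  0.025])), (array([361., 191.]), np.int32(5), array([ 0.509, -0.161,  0.042])), (array([361., 196.]), np.int32(4), array([ 0.495, -0.162,  0.023])), (array([350., 198.]), np.int32(7), array([ 0.489, -0.127,  0.025])), (array([358., 203.]), np.int32(6), array([ 0.473, -0.151,  0.025])), (array([354., 208.]), np.int32(6), array([ 0.457, -0.137,  0.026]))]
```

View pics/m9.png

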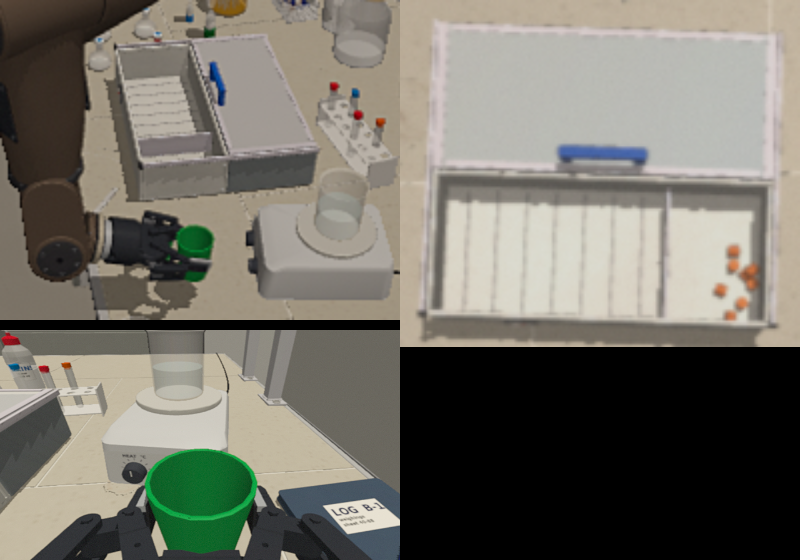

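arm_command(
  rows=[
    [255, -1.8, 0.1, 0.6, -0.1, 0.2, -0.3],
    [255, -1.9, 0, 0.5, -0.1, 0.1, -0.2],
    [255, -0.8, 0, 0.2, 0, 0, 0],
    [255, -0.4, 0, 0.1, 0, 0, 0],
    [255, 0, 0, 0, 0, 0, 0],
  ],
)

```text
clock: 18.1
ee_pos: [0.5075, -0.419, 0.0545]
eef_rot: [175.3, -75.5, -1.2]
force: [-0.9, 0.2, -0.4]
gripper_width: 0.0574
grasp_force: 32.4
```

arm_command(
  rows=[
    [255, -0.3, 0, 0.1, 0, 0, 0],
    [255, -0.3, 0, 0.1, 0, 0, 0],
    [255, 0, 0, 0, 0, 0, 0],
  ],
)

```text
clock: 18.4
ee_pos: [0.5079, -0.4192, 0.0473]
eef_rot: [175.3, -75.5, -1.2]
force: [1.5, -0.6, 0.5]
gripper_width: 0.0571
grasp_force: 32.4
```

arm_command(
  rows=[
    [255, -0.1, 0, 0, 0, 0, 0],
    [255, 0, 0, 0, 0, 0, 0],
  ],
)

```text
clock: 18.6
ee_pos: [0.5078, -0.4193, 0.0472]
eef_rot: [175.1, -75.6, -1.1]
force: [1.2, -1.0, 5.8]
gripper_width: 0.0571
grasp_force: 32.0
```

arm_command(
  rows=[
    [30, 0, 0, 0, 0, 0, 0],
    [30, 0, 0, 0, 0, 0, 0],
    [30, 0, 0, 0, 0, 0, 0],
    [30, 0, 0, -1.5, 0, 0, 0],
    [30, 0, 0, -3, 0, 0, 0],
    [30, 0, 0, -3, 0, 0, 0],
    [30, 0, 0, -3, 0, 0, 0],
    [30, 2, 0, -2, 0, 0, 0],
    [30, 0, 0, 0, 0, 0, 0],
  ],
)

```text
clock: 19.5
ee_pos: [0.3901, -0.4067, 0.0986]
eef_rot: [175.2, -75.5, -1.3]
force: [0.1, -1.0, 0.3]
gripper_width: 0.0754
grasp_force: 0.0
```

```bash
python3 -c "
from k import *
st()
cap('side','s10');cap('wrist','w10')
p,W=cloud('w10'); p=p.astype(int)
m=(p[...,1]>p[...,0]*1.4+10)&(W[...,2]>.005)&(W[...,2]<.1)
n,l,s,c=cv2.connectedComponentsWithStats(m.astype(np.uint8))
for i in range(1,n):
    if s[i,4]>150:
        w=W[(l==i)]; print(s[i],np.nanmin(w,0).round(3),np.nanmax(w,0).round(3))
g=[((.38,-.36,.25),(0,30)),((.42,-.33,.28),(0,45)),((.47,-.25,.30),(-10,65)),((.46,-.05,.28),(0,85))]
for t,a in g: print(ikf(t,rot(*a)))
print(ikf((.46,.05,.28),(180,0,86.6)))
plan([(t,rot(*a)) for t,a in g[:3]],dp=.035,da=4.2)"
```

```text
{'clock': 19.5, 'ee_pos': [0.39, -0.407, 0.099], 'eef_rot': [175.236, -75.51, -1.324], 'force': [0.105, -0.958, 0.285], 'gripper_width': 0.075, 'grasp_force': 0.0, 'qpos': [-78.519, 50.182, 130.751, 107.951, 75.847, -92.146]}
[ 280  176   87  120 7815] [ 0.452 -0.447  0.005] [ 0.584 -0.387  0.081]
[ 130  238   78   85 4157] [ 0.426 -0.339  0.018] [ 0.472 -0.294  0.061]
[-75.8  20.3 127.1  83.9  57.6 -51.8]
[-63.3  12.6 119.8  64.   44.6 -20.2]
[-41.2   9.1 111.2  20.   39.7  45.6]
[-15.1   9.8 109.9   1.6  55.5  74.1]
[ -2.   11.7 107.2  -0.   61.1   1.4]
15 [[0, 2.9, -0.8, -1.1, 1.2, -3.1, -0.2], [0, 2.8, -0.9, -1.2, 1.2, -3.1, -0.2], [0, 2.8, -0.9, -1.4, 1.2, -3.1, -0.2], [0, 2.7, -0.9, -1.5, 1.1, -3.1, -0.2], [0, 2.6, -0.9, -1.6, 1.2, -3.1, -0.3], |, [0, 1.2, -0.7, 0.5, 0, -3.7, 0], [0, 1.2, -0.8, 0.4, 0, -3.8, 0], [0, 1.2, -0.7, 0.4, 0, -3.7, 0], [0, 1.2, -0.8, 0.2, 0, -3.8, 0], |, [0, 0.8, -1.3, 0.4, -1, -3.3, 1.4], [0, 0.8, -1.4, 0.3, -1, -3.3, 1.4], [0, 0.8, -1.4, 0.2, -0.9, -3.3, 1.4], [0, 0.8, -1.4, 0.1, -1, -3.3, 1.3], [0, 0.7, -1.4, 0.1, -0.9, -3.4, 1.4], [0, 0.7, -1.4, 0, -1, -3.3, 1.3], |]
end [ 0.4695 -0.2501  0.2999] [180.  -25.   -9.9]
```

arm_command(
  rows=[
    [0, 2.9, -0.8, -1.1, 1.2, -3.1, -0.2],
    [0, 2.8, -0.9, -1.2, 1.2, -3.1, -0.2],
    [0, 2.8, -0.9, -1.4, 1.2, -3.1, -0.2],
    [0, 2.7, -0.9, -1.5, 1.1, -3.1, -0.2],
    [0, 2.6, -0.9, -1.6, 1.2, -3.1, -0.3],
    [0, 1.2, -0.7, 0.5, 0, -3.7, 0],
    [0, 1.2, -0.8, 0.4, 0, -3.8, 0],
    [0, 1.2, -0.7, 0.4, 0, -3.7, 0],
    [0, 1.2, -0.8, 0.2, 0, -3.8, 0],
    [0, 0, 0, 0, 0, 0, 0],
  ],
)

```text
clock: 20.6
ee_pos: [0.4221, -0.3284, 0.2814]
eef_rot: [179.9, -45.0, 0.4]
force: [0.7, 1.3, -1.4]
gripper_width: 0.0853
grasp_force: 0.0
```

arm_command(
  rows=[
    [0, 0.8, -1.3, 0.4, -1, -3.3, 1.4],
    [0, 0.8, -1.4, 0.3, -1, -3.3, 1.4],
    [0, 0.8, -1.4, 0.2, -0.9, -3.3, 1.4],
    [0, 0.8, -1.4, 0.1, -1, -3.3, 1.3],
    [0, 0.7, -1.4, 0.1, -0.9, -3.4, 1.4],
    [0, 0.7, -1.4, 0, -1, -3.3, 1.3],
    [0, 0, 0, 0, 0, 0, 0],
  ],
)

```text
clock: 21.3
ee_pos: [0.4708, -0.2482, 0.299]
eef_rot: [-179.9, -24.9, -9.8]
force: [0.3, -0.4, 0.2]
gripper_width: 0.0856
grasp_force: 0.0
```

```bash
python3 -c "
from k import *
st()
plan([((.47,.0,.28),(180,0,70)),((.45,.22,.27),(180,0,90))],dp=.05,da=8)"
```

```text
{'clock': 21.3, 'ee_pos': [0.471, -0.248, 0.299], 'eef_rot': [-179.869, -24.862, -9.76], 'force': [0.265, -0.406, 0.196], 'gripper_width': 0.086, 'grasp_force': 0.0, 'qpos': [-41.065, 9.234, 111.2, 20.141, 39.799, 45.361]}
16 [[0, -0.4, -2.2, 0, 1.6, -1.9, -7.1], [0, -0.1, -2.3, 0.1, 1.6, -1.9, -7.1], [0, 0.1, -2.3, 0.1, 1.6, -1.9, -7.1], [0, 0.4, -2.2, 0.2, 1.5, -1.9, -7.1], [0, 0.7, -2.1, 0.2, 1.6, -1.9, -7.1], [0, 1, -2, 0.3, 1.5, -1.9, -7.1], [0, 1.2, -1.9, 0.3, 1.5, -1.9, -7.2], [0, 1.4, -1.7, 0.3, 1.6, -1.9, -7.1], [0, 1.7, -1.5, 0.2, 1.5, -1.9, -7.2], [0, 1.8, -1.3, 0.2, 1.6, -1.9, -7.1], [0, 2, -1.1, 0.3, 1.5, -1.9, -7.2], |, [0, 4, -1.9, 0.2, 0, 0, -4], [0, 4.1, -1.6, 0.2, 0, 0, -4], [0, 4.2, -1.3, 0.2, 0, 0, -4], [0, 4.3, -1, 0.2, 0, 0, -4], [0, 4.4, -0.7, 0.1, 0, 0.1, -4], |]
end [0.4498 0.2196 0.2704] [180.  -0.  90.]
```

arm_command(
  rows=[
    [0, -0.4, -2.2, 0, 1.6, -1.9, -7.1],
    [0, -0.1, -2.3, 0.1, 1.6, -1.9, -7.1],
    [0, 0.1, -2.3, 0.1, 1.6, -1.9, -7.1],
    [0, 0.4, -2.2, 0.2, 1.5, -1.9, -7.1],
    [0, 0.7, -2.1, 0.2, 1.6, -1.9, -7.1],
    [0, 1, -2, 0.3, 1.5, -1.9, -7.1],
    [0, 1.2, -1.9, 0.3, 1.5, -1.9, -7.2],
    [0, 1.4, -1.7, 0.3, 1.6, -1.9, -7.1],
    [0, 1.7, -1.5, 0.2, 1.5, -1.9, -7.2],
    [0, 1.8, -1.3, 0.2, 1.6, -1.9, -7.1],
    [0, 2, -1.1, 0.3, 1.5, -1.9, -7.2],
  ],
)

```text
clock: 22.4
ee_pos: [0.469, -0.0011, 0.2783]
eef_rot: [-179.9, -0.0, 70.3]
force: [-0.5, 0.5, -0.4]
gripper_width: 0.0855
grasp_force: 0.0
```

arm_command(
  rows=[
    [0, 4, -1.9, 0.2, 0, 0, -4],
    [0, 4.1, -1.6, 0.2, 0, 0, -4],
    [0, 4.2, -1.3, 0.2, 0, 0, -4],
    [0, 4.3, -1, 0.2, 0, 0, -4],
    [0, 4.4, -0.7, 0.1, 0, 0, -4],
    [0, 0, 0, 0, 0, 0, 0],
    [0, 0, 0, 0, 0, 0, 0],
  ],
)

```text
clock: 23.1
ee_pos: [0.4495, 0.2184, 0.2686]
eef_rot: [-179.9, 0.1, 90.1]
force: [-0.3, -0.1, -0.8]
gripper_width: 0.0853
grasp_force: 0.0
```

```bash
cat > fl.py <<'E'
from h import *
def find(f):
    "flask stoppers (blue) -> axis xy by stopper top; body cloud bounds"
    p,W=cloud(f); p=p.astype(int)
    m=(p[...,2]>p[...,0]+45)&(W[...,2]>.05)&(W[...,2]<.1)
    n,l,s,c=cv2.connectedComponentsWithStats(m.astype(np.uint8))
    for i in range(1,n):
        if s[i,4]>=4:
            w=W[l==i]; w=w[w[:,2]>.06]
            if len(w)==0: continue
            C=(w.min(0)+w.max(0))/2; 
            b=W[(np.hypot(W[...,0]-C[0],W[...,1]-C[1])<.036)&(W[...,2]>.006)]
            print(c[i].round(),s[i,4],'stopper',C.round(3),'z',w[:,2].max().round(3),'body',((b.min(0)+b.max(0))/2).round(3),(b.max(0)-b.min(0)).round(3))
if __name__=='__main__':
    st(); cap('wrist','w11'); find('w11'); cap('top','t11'); find('t11')
E
python3 fl.py
```

```text
{'clock': 23.1, 'ee_pos': [0.449, 0.218, 0.269], 'eef_rot': [-179.873, 0.08, 90.073], 'force': [-0.287, -0.101, -0.763], 'gripper_width': 0.085, 'grasp_force': 0.0, 'qpos': [18.361, 15.642, 103.538, -0.041, 60.966, 18.308]}
[313.  92.] 146 stopper [0.443 0.292 0.071] z 0.073 body [0.443 0.292 0.043] [0.053 0.055 0.059]
[458.  93.] 142 stopper [0.577 0.291 0.071] z 0.073 body [0.575 0.291 0.041] [0.051 0.054 0.064]
[164. 136.] 79 stopper [0.69  0.44  0.093] z 0.099 body [0.696 0.437 0.054] [0.056 0.066 0.096]
[214. 172.] 4 stopper [0.577 0.293 0.07 ] z 0.073 body [0.585 0.29  0.04 ] [0.03  0.054 0.069]
[179. 175.] 11 stopper [0.572 0.404 0.071] z 0.074 body [0.571 0.404 0.041] [0.051 0.053 0.07 ]
```

View pics/w11.png

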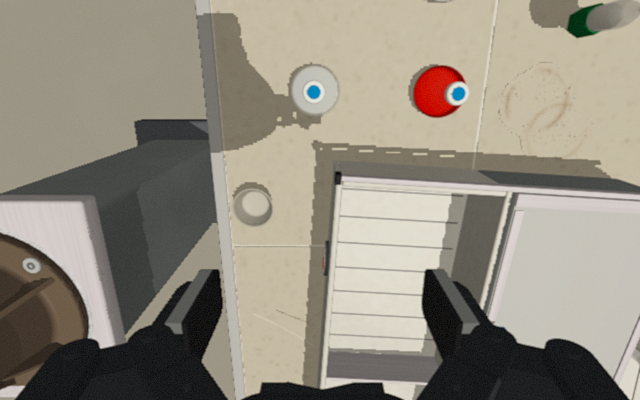

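```bash
python3 -c "
from k import *
plan([((.443,.292,.15),(180,0,90)),((.443,.292,.012),None)],dp=.045)
print(ikf((.5346,-.003,.025),(180,0,86.6)),ikf((.46,.41,.012),(180,0,90)))
plan([((.443,.292,.16),None),((.535,.15,.16),(180,0,86.6)),((.5346,-.003,.15),None),((.5346,-.003,.026),None)],g=255,dp=.047,pos=(.443,.292,.012),rpy=(180,0,90))"
```

```text
8 [[0, 1.9, -0.2, 3, 0, 0, 0], [0, 1.9, -0.2, 3, 0, 0, 0], [0, 1.9, -0.2, 3, 0, 0.1, -0.1], [0, 1.8, -0.1, 2.9, 0, 0, 0], |, [0, 0, 0, 3.5, 0, 0, 0], [0, 0, 0, 3.4, 0, 0, 0], [0, 0, 0, 3.5, 0, 0, 0], [0, 0, 0, 3.4, 0, 0, 0], |]
end [0.4432 0.2919 0.0121] [-180.    0.   90.]
[ -7.4  38.3 111.7   0.   30.   -4. ] [ 35.6  43.5 100.    0.   36.5  35.6]
15 [[255, 0, 0, -3.7, 0, 0, 0], [255, 0, 0, -3.7, 0, 0, 0], [255, 0, 0, -3.7, 0, 0, 0], [255, 0, 0, -3.7, 0, 0, 0], |, [255, -3.5, 2.3, 0, 0, 0, 0.8], [255, -3.5, 2.3, 0, 0, 0, 0.9], [255, -3.5, 2.4, 0, 0, 0, 0.9], [255, -3.5, 2.5, 0, 0, 0, 0.8], |, [255, -3.8, 0.2, 0.3, 0, 0, 0], [255, -3.8, 0.2, 0.2, 0, 0, 0], [255, -3.8, 0.2, 0.3, 0, 0, 0], [255, -3.9, 0.3, 0.2, 0, 0, 0], |, [255, 0, 0, 4.1, 0, 0, 0], [255, 0, 0, 4.2, 0, 0, 0], [255, 0, 0, 4.1, 0, 0, 0], |]
end [ 0.5348 -0.0034  0.026 ] [180.    0.   86.6]
```

arm_command(
  rows=[
    [0, 1.9, -0.2, 3, 0, 0, 0],
    [0, 1.9, -0.2, 3, 0, 0, 0],
    [0, 1.9, -0.2, 3, 0, 0, 0],
    [0, 1.8, -0.1, 2.9, 0, 0, 0],
    [0, 0, 0, 3.5, 0, 0, 0],
    [0, 0, 0, 3.4, 0, 0, 0],
    [0, 0, 0, 3.5, 0, 0, 0],
    [0, 0, 0, 3.4, 0, 0, 0],
    [0, 0, 0, 0, 0, 0, 0],
  ],
)

```text
clock: 24.1
ee_pos: [0.4429, 0.29, 0.0095]
eef_rot: [-179.8, 0.3, 89.7]
force: [-0.6, 0.2, -0.0]
gripper_width: 0.0851
grasp_force: 0.0
```

arm_command(
  rows=[
    [255, 0, 0, 0, 0, 0, 0],
    [255, 0, 0, 0, 0, 0, 0],
    [255, 0, 0, 0, 0, 0, 0],
    [255, 0, 0, 0, 0, 0, 0],
    [255, 0, 0, 0, 0, 0, 0],
    [255, 0, 0, -3.7, 0, 0, 0],
    [255, 0, 0, -3.7, 0, 0, 0],
    [255, 0, 0, -3.7, 0, 0, 0],
    [255, 0, 0, -3.7, 0, 0, 0],
  ],
  newtons=30,
)

```text
clock: 25.0
ee_pos: [0.4436, 0.2927, 0.1636]
eef_rot: [179.8, 0.1, 89.8]
force: [-0.2, -0.0, -1.1]
gripper_width: 0.0546
grasp_force: 32.3
```

arm_command(
  rows=[
    [255, -3.5, 2.3, 0, 0, 0, 0.8],
    [255, -3.5, 2.3, 0, 0, 0, 0.9],
    [255, -3.5, 2.4, 0, 0, 0, 0.9],
    [255, -3.5, 2.5, 0, 0, 0, 0.8],
    [255, -3.8, 0.2, 0.3, 0, 0, 0],
    [255, -3.8, 0.2, 0.2, 0, 0, 0],
    [255, -3.8, 0.2, 0.3, 0, 0, 0],
    [255, -3.9, 0.3, 0.2, 0, 0, 0],
    [255, 0, 0, 4.1, 0, 0, 0],
    [255, 0, 0, 4.2, 0, 0, 0],
    [255, 0, 0, 3.5, 0, 0, 0],
    [255, 0, 0, 0, 0, 0, 0],
  ],
)

```text
clock: 26.2
ee_pos: [0.5334, -0.0032, 0.0316]
eef_rot: [-179.8, 0.1, 86.4]
force: [-0.8, -0.0, 0.6]
gripper_width: 0.0541
grasp_force: 32.3
```

arm_command(
  rows=[
    [255, 0, 0, 0, 0, 0, 0],
    [255, 0, 0, 0.4, 0, 0, 0],
    [255, 0, 0, 0, 0, 0, 0],
  ],
)

```text
clock: 26.5
ee_pos: [0.5357, -0.0032, 0.0314]
eef_rot: [179.7, 0.2, 86.5]
force: [-0.4, -0.4, 0.0]
gripper_width: 0.0544
grasp_force: 32.3
```

arm_command(
  rows=[
    [255, 0, 0, 0.3, 0, 0, 0],
    [255, 0, 0, 0, 0, 0, 0],
    [255, 0, 0, 0, 0, 0, 0],
  ],
)

```text
clock: 26.8
ee_pos: [0.5351, -0.0032, 0.0272]
eef_rot: [179.8, 0.2, 86.4]
force: [-0.1, 0.4, -1.2]
gripper_width: 0.0542
grasp_force: 32.3
```

arm_command(
  rows=[
    [255, 0, 0, 0.2, 0, 0, 0],
    [255, 0, 0, 0.2, 0, 0, 0],
    [255, 0, 0, 0, 0, 0, 0],
  ],
)

```text
clock: 27.1
ee_pos: [0.5353, -0.0033, 0.0252]
eef_rot: [179.8, 0.2, 86.4]
force: [-8.1, -0.0, 31.9]
gripper_width: 0.0544
grasp_force: 35.1
```

arm_command(
  rows=[
    [255, 0, 0, -0.1, 0, 0, 0],
    [20, 0, 0, 0, 0, 0, 0],
    [20, 0, 0, 0, 0, 0, 0],
    [20, 0, 0, 0, 0, 0, 0],
    [20, 0, 0, -3, 0, 0, 0],
    [20, 0, 0, -4.5, 0, 0, 0],
    [0, 0, 0, -4.5, 0, 0, 0],
    [0, 2, 0, -3, 0, 0, 0],
    [0, 4.5, 0, 0, 0, 0, 0],
    [0, 4.5, 0, 0, 0, 0, 0],
    [0, 4.5, 0, 0, 0, 0, 0],
    [0, 4.5, 0, 0, 0, 0, 0],
  ],
)

```text
clock: 28.3
ee_pos: [0.547, 0.1985, 0.1732]
eef_rot: [179.9, 0.2, 86.4]
force: [1.5, -0.4, -1.1]
gripper_width: 0.0854
grasp_force: 0.0
```

```bash
python3 -c "
from fl import *
from k import plan
st(); cap('top','t12');find('t12')
plan([((.45,.33,.24),(180,0,90))],dp=.047)"
```

```text
{'clock': 28.3, 'ee_pos': [0.547, 0.199, 0.173], 'eef_rot': [179.869, 0.17, 86.424], 'force': [1.522, -0.402, -1.055], 'gripper_width': 0.085, 'grasp_force': 0.0, 'qpos': [13.533, 28.329, 99.246, -0.254, 52.35, 17.265]}
[165. 136.] 81 stopper [0.69  0.44  0.093] z 0.1 body [0.691 0.439 0.054] [0.053 0.037 0.095]
[180. 182.] 12 stopper [0.547 0.398 0.073] z 0.078 body [0.548 0.403 0.042] [0.062 0.044 0.072]
[310. 182.] 9 stopper [ 0.537 -0.003  0.082] z 0.086 body [ 0.537 -0.004  0.046] [0.069 0.071 0.08 ]
[177. 210.] 10 stopper [0.462 0.409 0.071] z 0.077 body [0.46  0.405 0.042] [0.065 0.062 0.072]
4 [[0, 3, -2.6, -1.7, 0, 0, -0.9], [0, 3, -2.6, -1.7, 0.1, 0, -0.8], [0, 3.1, -2.5, -1.7, 0, 0, -0.9], [0, 3.1, -2.5, -1.6, 0.1, 0.1, -0.8], |]
end [0.4495 0.3297 0.2398] [-180.   -0.   90.]
```

```bash
python3 -c "
from k import *
plan([((.45,.33,.24),(180,0,45))],dp=.047,da=8.4);print(ikf((.547,.4,.012),(180,0,45)))"
```

```text
5 [[0, 2.4, -2.1, -1.3, 0, 0, 8.3], [0, 2.1, -2.4, -1.4, 0, 0, 8.3], [0, 1.7, -2.7, -1.3, 0.1, 0, 8.3], [0, 1.3, -2.9, -1.4, 0, 0, 8.3], [0, 0.9, -3, -1.3, 0.1, 0, 8.4], |]
end [0.4505 0.3301 0.2398] [-180.   -0.   45.]
[30.6 46.9 90.4  0.  42.7 75.6]
```

arm_command(
  rows=[
    [0, 2.4, -2.1, -1.3, 0, 0, 8.3],
    [0, 2.1, -2.4, -1.4, 0, 0, 8.3],
    [0, 1.7, -2.7, -1.3, 0, 0, 8.3],
    [0, 1.3, -2.9, -1.4, 0, 0, 8.3],
    [0, 0.9, -3, -1.3, 0, 0, 8.4],
    [0, 0, 0, 0, 0, 0, 0],
    [0, 0, 0, 0, 0, 0, 0],
  ],
)

```text
clock: 29.05
ee_pos: [0.4507, 0.3236, 0.2396]
eef_rot: [179.8, 0.0, 45.0]
force: [0.8, -0.7, -0.9]
gripper_width: 0.0855
grasp_force: 0.0
```

```bash
python3 -c "
from fl import *
st(); cap('wrist','w13');find('w13')"
```

```text
{'clock': 29.05, 'ee_pos': [0.451, 0.324, 0.24], 'eef_rot': [179.777, 0.034, 45.044], 'force': [0.762, -0.68, -0.924], 'gripper_width': 0.085, 'grasp_force': 0.0, 'qpos': [28.967, 21.917, 98.675, -0.259, 59.379, 74.054]}
[340.  32.] 201 stopper [0.549 0.398 0.071] z 0.073 body [0.548 0.398 0.042] [0.053 0.054 0.062]
[259.  99.] 174 stopper [0.464 0.41  0.071] z 0.073 body [0.465 0.41  0.042] [0.053 0.054 0.061]
[451. 103.] 169 stopper [0.577 0.291 0.071] z 0.073 body [0.576 0.292 0.041] [0.053 0.053 0.065]
[600. 339.] 89 stopper [ 0.537 -0.003  0.083] z 0.084 body [0.537 0.004 0.047] [0.072 0.059 0.074]
```

View pics/w13.png

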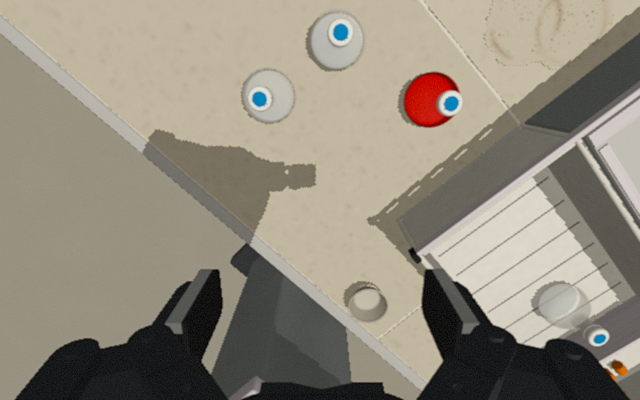

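```bash
python3 -c "
from k import *
plan([((.4645,.410,.15),(180,0,45)),((.4645,.410,.012),None)],dp=.045)
plan([((.4645,.41,.16),None),((.52,.25,.17),(180,0,70)),((.539,.072,.15),(180,0,86.6)),((.539,.072,.032),None)],g=255,dp=.047,pos=(.4645,.410,.012),rpy=(180,0,45))"
```

```text
7 [[0, 2.4, -1.7, 3, 0.1, 0, 0], [0, 2.4, -1.8, 3, 0.1, 0, 0], [0, 2.3, -1.7, 2.9, 0, 0.1, 0], |, [0, 0, 0, 3.5, 0, 0, 0], [0, 0, 0, 3.4, 0, 0, 0], [0, 0, 0, 3.5, 0, 0, 0], [0, 0, 0, 3.4, 0, 0, 0], |]
end [0.4646 0.4099 0.0121] [180.  -0.  45.]
15 [[255, 0, 0, -3.7, 0, 0, 0], [255, 0, 0, -3.7, 0, 0, 0], [255, 0, 0, -3.7, 0, 0, 0], [255, 0, 0, -3.7, 0, 0, 0], |, [255, -1.8, 3.8, -0.2, 0, 0, -6.2], [255, -2.3, 3.6, -0.3, 0, 0, -6.3], [255, -2.6, 3.3, -0.2, 0, 0, -6.2], [255, -3, 3, -0.3, 0, 0, -6.3], |, [255, -4, 2, 0.5, 0, 0, -4.1], [255, -4.2, 1.7, 0.5, 0, 0, -4.2], [255, -4.2, 1.4, 0.5, 0, 0, -4.2], [255, -4.4, 1, 0.5, 0, 0, -4.1], |, [255, 0, 0, 3.9, 0, 0, 0], [255, 0, 0, 4, 0, 0, 0], [255, 0, 0, 3.9, 0, 0, 0], |]
end [0.5391 0.0717 0.032 ] [180.    0.   86.6]
```

arm_command(
  rows=[
    [0, 2.4, -1.7, 3, 0, 0, 0],
    [0, 2.4, -1.8, 3, 0, 0, 0],
    [0, 2.3, -1.7, 2.9, 0, 0, 0],
    [0, 0, 0, 0, 0, 0, 0],
    [0, 0, 0, 3.5, 0, 0, 0],
    [0, 0, 0, 3.4, 0, 0, 0],
    [0, 0, 0, 3.5, 0, 0, 0],
    [0, 0, 0, 3.4, 0, 0, 0],
    [0, 0, 0, 0, 0, 0, 0],
  ],
)

```text
clock: 30.0
ee_pos: [0.4642, 0.4071, 0.0089]
eef_rot: [179.8, 0.4, 44.8]
force: [0.1, -0.2, 0.8]
gripper_width: 0.0853
grasp_force: 0.0
```

arm_command(
  rows=[
    [255, 0, 0, 0, 0, 0, 0],
    [255, 0, 0, 0, 0, 0, 0],
    [255, 0, 0, 0, 0, 0, 0],
    [255, 0, 0, 0, 0, 0, 0],
    [255, 0, 0, 0, 0, 0, 0],
    [255, 0, 0, -3.7, 0, 0, 0],
    [255, 0, 0, -3.7, 0, 0, 0],
    [255, 0, 0, -3.7, 0, 0, 0],
    [255, 0, 0, -3.7, 0, 0, 0],
    [255, 0, 0, 0, 0, 0, 0],
  ],
  newtons=30,
)

```text
clock: 31.0
ee_pos: [0.4663, 0.4113, 0.1668]
eef_rot: [179.7, -0.5, 44.9]
force: [-0.5, 0.3, -1.1]
gripper_width: 0.0546
grasp_force: 32.2
```

```bash
python3 -c "
from k import *
st()
plan([((.52,.25,.175),(180,0,70)),((.539,.072,.15),(180,0,86.6)),((.539,.072,.034),None)],g=255,dp=.047)"
```

```text
{'clock': 31.0, 'ee_pos': [0.466, 0.411, 0.167], 'eef_rot': [179.694, -0.515, 44.861], 'force': [-0.475, 0.29, -1.105], 'gripper_width': 0.055, 'grasp_force': 32.187, 'qpos': [35.419, 31.563, 94.109, -0.27, 53.771, 80.717]}
11 [[255, -1.9, 3.8, -0.2, 0.1, -0.1, -6.3], [255, -2.3, 3.6, -0.2, 0.1, -0.1, -6.3], [255, -2.7, 3.3, -0.2, 0.1, -0.1, -6.3], [255, -3, 3, -0.2, 0.1, -0.1, -6.2], |, [255, -4, 2, 0.6, 0, 0, -4.2], [255, -4.2, 1.7, 0.6, 0, 0, -4.1], [255, -4.2, 1.3, 0.6, 0, 0, -4.2], [255, -4.4, 1, 0.7, 0, 0, -4.1], |, [255, 0, 0, 3.9, 0, 0, 0], [255, 0, 0, 3.8, 0, 0, 0], [255, 0, 0, 3.9, 0, 0, 0], |]
end [0.5385 0.0717 0.0338] [180.   -0.   86.6]
```

arm_command(
  rows=[
    [255, -1.9, 3.8, -0.2, 0.1, -0.1, -6.3],
    [255, -2.3, 3.6, -0.2, 0.1, -0.1, -6.3],
    [255, -2.7, 3.3, -0.2, 0.1, -0.1, -6.3],
    [255, -3, 3, -0.2, 0.1, -0.1, -6.2],
    [255, -4, 2, 0.6, 0, 0, -4.2],
    [255, -4.2, 1.7, 0.6, 0, 0, -4.1],
    [255, -4.2, 1.3, 0.6, 0, 0, -4.2],
    [255, -4.4, 1, 0.7, 0, 0, -4.1],
    [255, 0, 0, 3.9, 0, 0, 0],
    [255, 0, 0, 3.8, 0, 0, 0],
    [255, 0, 0, 3.9, 0, 0, 0],
    [255, 0, 0, 0, 0, 0, 0],
  ],
)

```text
clock: 32.2
ee_pos: [0.5343, 0.0694, 0.0257]
eef_rot: [-179.3, 0.3, 86.5]
force: [-0.1, 0.3, 0.7]
gripper_width: 0.0541
grasp_force: 34.2
```

arm_command(
  rows=[
    [255, 0, 0, 0, 0, 0, 0],
    [255, 0, 0, 0.1, 0, 0, 0],
    [255, 0, 0, 0, 0, 0, 0],
    [255, 0, 0, 0, 0, 0, 0],
  ],
)

```text
clock: 32.6
ee_pos: [0.5362, 0.0698, 0.0291]
eef_rot: [-179.7, 0.3, 86.6]
force: [-0.6, 0.3, -0.6]
gripper_width: 0.0545
grasp_force: 34.2
```

arm_command(
  rows=[
    [255, 0, 0, 0.2, 0, 0, 0],
    [255, 0, 0, 0, 0, 0, 0],
    [255, 0, 0, 0, 0, 0, 0],
  ],
)

```text
clock: 32.9
ee_pos: [0.5358, 0.0697, 0.0258]
eef_rot: [-179.6, 0.3, 86.5]
force: [-0.5, 0.1, -0.7]
gripper_width: 0.0544
grasp_force: 34.2
```

arm_command(
  rows=[
    [255, 0, 0, 0.1, 0, 0, 0],
    [255, 0, 0, 0, 0, 0, 0],
    [255, 0, 0, 0, 0, 0, 0],
  ],
)

```text
clock: 33.2
ee_pos: [0.5358, 0.0697, 0.0248]
eef_rot: [-179.6, 0.3, 86.5]
force: [0.4, 0.1, -0.5]
gripper_width: 0.0544
grasp_force: 34.2
```

arm_command(
  rows=[
    [255, 0, 0, 0.1, 0, 0, 0],
    [255, 0, 0, 0.1, 0, 0, 0],
    [255, 0, 0, 0, 0, 0, 0],
  ],
)

```text
clock: 33.5
ee_pos: [0.5358, 0.0696, 0.023]
eef_rot: [-179.6, 0.3, 86.5]
force: [-0.7, 0.3, 2.8]
gripper_width: 0.0544
grasp_force: 34.3
```

Contact; release, lift and go over to the last flask.

arm_command(
  rows=[
    [20, 0, 0, 0, 0, 0, 0],
    [20, 0, 0, 0, 0, 0, 0],
    [20, 0, 0, 0, 0, 0, 0],
    [20, 0, 0, -3, 0, 0, 0],
    [20, 0, 0, -4.5, 0, 0, 0],
    [0, 0, 0, -4.5, 0, 0, 0],
    [0, 2, 0, -3, 0, 0, 0],
    [0, 4.5, 0, 0, 0, 0, 0],
    [0, 4.5, 0, 0, 0, 0, 0],
    [0, 4.5, 0, 0, 0, 0, 0],
  ],
)

```text
clock: 34.5
ee_pos: [0.5462, 0.2267, 0.1723]
eef_rot: [-179.6, 0.3, 86.5]
force: [0.6, -1.2, -0.2]
gripper_width: 0.0852
grasp_force: 0.0
```

```bash
python3 -c "
from fl import *
from k import plan
st(); cap('wrist','w14');find('w14')
plan([((.548,.398,.17),(180,0,45)),((.548,.398,.15),None),((.548,.398,.012),None)],dp=.045)"
```

```text
{'clock': 34.5, 'ee_pos': [0.546, 0.227, 0.172], 'eef_rot': [-179.638, 0.307, 86.498], 'force': [0.565, -1.186, -0.164], 'gripper_width': 0.085, 'grasp_force': 0.0, 'qpos': [16.213, 29.257, 97.619, -0.207, 53.569, 19.839]}
[360. 104.] 239 stopper [0.577 0.293 0.071] z 0.072 body [0.577 0.291 0.042] [0.053 0.054 0.061]
[322. 381.] 107 stopper [0.538 0.068 0.083] z 0.084 body [0.538 0.075 0.047] [0.071 0.058 0.074]
10 [[0, 3.3, -0.2, 0, 0, 0.1, 8.3], [0, 3.3, -0.6, 0, -0.1, 0.1, 8.3], [0, 3.1, -1.1, 0.1, -0.1, 0, 8.4], [0, 2.9, -1.5, 0, 0, 0.1, 8.3], [0, 2.7, -2, 0.1, -0.1, 0, 8.4], |, [0, 0, 0, 2, 0, 0, 0], |, [0, 0, 0, 3.4, 0, 0, 0], [0, 0, 0, 3.5, 0, 0, 0], [0, 0, 0, 3.4, 0, 0, 0], [0, 0, 0, 3.5, 0, 0, 0], |]
end [0.5478 0.3977 0.012 ] [180.   0.  45.]
```

```bash
python3 -c "
from fl import *
from k import plan
cap('top','t14');find('t14')
plan([((.548,.398,.15),(180,0,86.6)),((.548,.398,.012),None)],dp=.045)"
```

```text
[164. 135.] 79 stopper [0.69  0.441 0.092] z 0.1 body [0.688 0.432 0.054] [0.059 0.054 0.096]
[288. 183.] 11 stopper [0.537 0.067 0.081] z 0.086 body [0.537 0.067 0.047] [0.071 0.071 0.082]
[310. 182.] 9 stopper [ 0.536 -0.003  0.084] z 0.088 body [ 0.537 -0.004  0.048] [0.069 0.071 0.082]
8 [[0, 4.2, -0.2, 0.5, -0.1, 0.1, 0], [0, 4.2, -0.2, 0.5, -0.1, 0.1, 0.1], [0, 4.2, -0.2, 0.6, -0.1, 0, 0], [0, 4.2, -0.2, 0.5, -0.1, 0.1, 0.1], |, [0, 0, 0, 3.5, 0, 0, 0], [0, 0, 0, 3.4, 0, 0, 0], [0, 0, 0, 3.5, 0, 0, 0], [0, 0, 0, 3.4, 0, 0, 0], |]
end [0.5476 0.3976 0.0124] [180.   -0.   86.6]
```

arm_command(
  rows=[
    [0, 4.2, -0.2, 0, 0, 0, 0],
    [0, 4.2, -0.2, 0, 0, 0, 0],
    [0, 0, 0, 0, 0, 0, 0],
    [0, 0, 0, 0, 0, 0, 0],
  ],
)

```text
clock: 35.0
ee_pos: [0.5469, 0.3093, 0.171]
eef_rot: [-179.6, 0.4, 86.6]
force: [-0.6, -0.5, -0.4]
gripper_width: 0.0856
grasp_force: 0.0
```

```bash
python3 -c "
from fl import *
from k import plan
st();cap('wrist','w15');find('w15')
plan([((.548,.398,.15),(180,0,86.6)),((.548,.398,.012),None)],dp=.045)"
```

```text
{'clock': 35.0, 'ee_pos': [0.547, 0.309, 0.171], 'eef_rot': [-179.56, 0.351, 86.615], 'force': [-0.611, -0.497, -0.415], 'gripper_width': 0.086, 'grasp_force': 0.0, 'qpos': [23.52, 32.147, 92.168, -0.137, 56.236, 26.983]}
[566.   2.] 153 stopper [0.69  0.425 0.094] z 0.097 body [0.69  0.433 0.051] [0.019 0.02  0.091]
[315.  71.] 303 stopper [0.549 0.398 0.071] z 0.073 body [0.548 0.398 0.043] [0.054 0.054 0.061]
[362. 221.] 199 stopper [0.577 0.291 0.071] z 0.072 body [0.58  0.298 0.132] [0.06  0.059 0.248]
7 [[0, 3, -0.1, 0.7, -0.1, 0.1, 0], [0, 3, -0.2, 0.7, -0.2, 0.1, 0], [0, 2.9, -0.1, 0.7, -0.1, 0.2, 0], |, [0, 0, 0, 3.4, 0, 0, 0], [0, 0, 0, 3.5, 0, 0, 0], [0, 0, 0, 3.4, 0, 0, 0], [0, 0, 0, 3.5, 0, 0, 0], |]
end [0.5483 0.3977 0.0118] [-180.    -0.    86.6]
```

arm_command(
  rows=[
    [0, 3, -0.1, 0.7, -0.1, 0.1, 0],
    [0, 3, -0.2, 0.7, -0.2, 0.1, 0],
    [0, 2.9, -0.1, 0.7, -0.1, 0.2, 0],
    [0, 0, 0, 0, 0, 0, 0],
    [0, 0, 0, 3.4, 0, 0, 0],
    [0, 0, 0, 3.5, 0, 0, 0],
    [0, 0, 0, 3.4, 0, 0, 0],
    [0, 0, 0, 3.3, 0, 0, 0],
    [0, 0, 0, 0, 0, 0, 0],
    [0, 0, 0, 0, 0, 0, 0],
  ],
)

```text
clock: 36.05
ee_pos: [0.5492, 0.3973, 0.0149]
eef_rot: [-180.0, -0.1, 86.5]
force: [-1.1, 0.0, 0.1]
gripper_width: 0.0856
grasp_force: 0.0
```

arm_command(
  rows=[
    [255, 0, 0, 0, 0, 0, 0],
    [255, 0, 0, 0, 0, 0, 0],
    [255, 0, 0, 0, 0, 0, 0],
    [255, 0, 0, 0, 0, 0, 0],
    [255, 0, 0, 0, 0, 0, 0],
    [255, 0, 0, -3.7, 0, 0, 0],
    [255, 0, 0, -3.7, 0, 0, 0],
    [255, 0, 0, -3.7, 0, 0, 0],
    [255, 0, 0, -3.7, 0, 0, 0],
    [255, 0, 0, 0, 0, 0, 0],
  ],
  newtons=30,
)

```text
clock: 37.05
ee_pos: [0.5503, 0.3993, 0.1689]
eef_rot: [179.5, -0.4, 86.6]
force: [1.2, 0.2, -0.2]
gripper_width: 0.0544
grasp_force: 32.1
```

```bash
python3 -c "
from k import *
st()
plan([((.54,.147,.16),(180,0,86.6)),((.54,.147,.034),None)],g=255,dp=.047)"
```

```text
{'clock': 37.05, 'ee_pos': [0.55, 0.399, 0.169], 'eef_rot': [179.528, -0.394, 86.554], 'force': [1.2, 0.229, -0.187], 'gripper_width': 0.054, 'grasp_force': 32.136, 'qpos': [30.381, 35.841, 85.103, 0.075, 58.444, 33.789]}
9 [[255, -4.2, 0.1, 0.1, 0.1, -0.1, 0], [255, -4.2, 0.1, 0.1, 0.1, -0.1, 0], [255, -4.2, 0.1, 0.1, 0.1, 0, 0], [255, -4.2, 0.1, 0.2, 0.1, -0.1, 0], [255, -4.2, 0, 0.1, 0, 0, 0], [255, -4.3, 0.1, 0.2, 0.1, -0.1, 0], |, [255, 0, 0, 4.2, 0, 0, 0], [255, 0, 0, 4.2, 0, 0, 0], [255, 0.1, 0, 4.2, 0, 0, 0], |]
end [0.5401 0.1475 0.034 ] [-180.     0.    86.6]
```

arm_command(
  rows=[
    [255, -4.2, 0.1, 0.1, 0.1, -0.1, 0],
    [255, -4.2, 0.1, 0.1, 0.1, -0.1, 0],
    [255, -4.2, 0.1, 0.1, 0.1, 0, 0],
    [255, -4.2, 0.1, 0.2, 0.1, -0.1, 0],
    [255, -4.2, 0, 0.1, 0, 0, 0],
    [255, -4.3, 0.1, 0.2, 0.1, -0.1, 0],
    [255, 0, 0, 4.2, 0, 0, 0],
    [255, 0, 0, 4.2, 0, 0, 0],
    [255, 0.1, 0, 3.8, 0, 0, 0],
    [255, 0, 0, 0, 0, 0, 0],
    [255, 0, 0, 0, 0, 0, 0],
    [255, 0, 0, 0, 0, 0, 0],
  ],
)

```text
clock: 38.25
ee_pos: [0.5379, 0.146, 0.0344]
eef_rot: [-179.6, 0.3, 86.6]
force: [0.1, 1.5, -0.6]
gripper_width: 0.0546
grasp_force: 32.6
```

arm_command(
  rows=[
    [255, 0, 0, 0.3, 0, 0, 0],
    [255, 0, 0, 0.2, 0, 0, 0],
    [255, 0, 0, 0, 0, 0, 0],
    [255, 0, 0, 0, 0, 0, 0],
  ],
)

```text
clock: 38.65
ee_pos: [0.5373, 0.1457, 0.0279]
eef_rot: [-179.5, 0.3, 86.5]
force: [-0.0, -0.9, -1.3]
gripper_width: 0.0546
grasp_force: 32.6
```

arm_command(
  rows=[
    [255, 0, 0, 0.1, 0, 0, 0],
    [255, 0, 0, 0.1, 0, 0, 0],
    [255, 0, 0, 0, 0, 0, 0],
  ],
)

```text
clock: 38.95
ee_pos: [0.5372, 0.1458, 0.0263]
eef_rot: [-179.5, 0.3, 86.5]
force: [-2.7, -0.2, 10.0]
gripper_width: 0.0546
grasp_force: 33.6
```

Contact; release and lift, then over to the handle.

arm_command(
  rows=[
    [20, 0, 0, 0, 0, 0, 0],
    [20, 0, 0, 0, 0, 0, 0],
    [20, 0, 0, 0, 0, 0, 0],
    [20, 0, 0, -3, 0, 0, 0],
    [20, 0, 0, -4.5, 0, 0, 0],
    [0, 0, 0, -4.5, 0, 0, 0],
    [0, 0, 0, -4, 0, 0, 0],
    [0, 0, 0, -4, 0, 0, 0],
    [0, 0, 0, -3, 0, 0, 0],
    [0, 0, 0, 0, 0, 0, 0],
  ],
)

```text
clock: 39.95
ee_pos: [0.5405, 0.1471, 0.2596]
eef_rot: [-179.9, 0.2, 86.5]
force: [0.0, 0.8, 0.3]
gripper_width: 0.0854
grasp_force: 0.0
```

```bash
python3 -c "
from fl import *
from k import plan
st();cap('top','t16');find('t16');cap('wrist','w16');find('w16')
p,W=cloud('t16'); p=p.astype(int)
m=(p[...,2]>p[...,0]+40)&(W[...,2]>.12)&(W[...,2]<.16)&(W[...,0]>.58)&(abs(W[...,1])<.1); w=W[m]; print(len(w),(w.min(0)+w.max(0))/2 if len(w) else 0)
t=p[90:220,230:380][:,:,::-1].astype(np.uint8); u=cv2.imread('pics/t16.png')[100:260,150:480]
o=np.zeros((400,800,3),np.uint8); o[:388]=cv2.resize(u,(800,388)); cv2.imwrite('pics/m16.png',o)
plan([((.636,.0055,.27),(180,0,86.4)),((.636,.0055,.20),None),((.636,.0055,.1225),None)],dp=.045)"
```

```text
{'clock': 39.95, 'ee_pos': [0.54, 0.147, 0.26], 'eef_rot': [-179.884, 0.238, 86.546], 'force': [0.031, 0.796, 0.254], 'gripper_width': 0.085, 'grasp_force': 0.0, 'qpos': [8.568, 21.27, 96.347, -0.236, 62.546, 12.131]}
[165. 136.] 80 stopper [0.69  0.44  0.094] z 0.1 body [0.689 0.433 0.054] [0.049 0.05  0.096]
[288. 182.] 12 stopper [0.537 0.067 0.084] z 0.089 body [0.537 0.067 0.298] [0.071 0.071 0.583]
[310. 182.] 9 stopper [ 0.536 -0.003  0.084] z 0.087 body [ 0.537 -0.004  0.047] [0.069 0.071 0.081]
[356.   3.] 110 stopper [0.577 0.288 0.071] z 0.073 body [0.577 0.283 0.042] [0.054 0.039 0.062]
[320. 177.] 127 stopper [0.539 0.145 0.083] z 0.085 body [0.539 0.145 0.176] [0.071 0.071 0.333]
[324. 252.] 101 stopper [0.538 0.067 0.083] z 0.085 body [0.538 0.07  0.047] [0.071 0.066 0.075]
[327. 310.] 85 stopper [ 0.537 -0.003  0.083] z 0.085 body [0.537 0.001 0.047] [0.072 0.058 0.075]
151 [ 0.76485089 -0.00907517  0.13490791]
8 [[0, -3.4, 2.6, -0.4, -0.1, 0.1, 0], [0, -3.4, 2.6, -0.4, -0.1, 0.1, 0], [0, -3.4, 2.7, -0.3, -0.1, 0.1, 0.1], [0, -3.3, 2.6, -0.4, -0.2, 0, 0], |, [0, 0, 0, 3.5, 0, 0, 0], [0, 0, 0, 3.5, 0, 0, 0], |, [0, 0, 0, 3.9, 0, 0, 0], [0, 0, 0, 3.9, 0, 0, 0], |]
end [0.6358 0.0057 0.1224] [180.    0.   86.4]
```

View pics/m16.png

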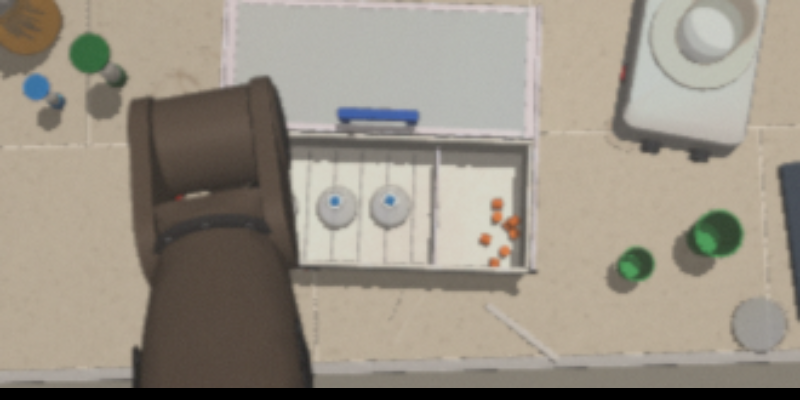

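arm_command(
  rows=[
    [0, -3.4, 2.6, -0.4, -0.1, 0.1, 0],
    [0, -3.4, 2.6, -0.4, -0.1, 0.1, 0],
    [0, -3.4, 2.7, -0.3, -0.1, 0.1, 0],
    [0, -3.3, 2.6, -0.4, -0.2, 0, 0],
    [0, 0, 0, 3.5, 0, 0, 0],
    [0, 0, 0, 3.5, 0, 0, 0],
    [0, 0, 0, 3.9, 0, 0, 0],
    [0, 0, 0, 3.7, 0, 0, 0],
    [0, 0, 0, 0, 0, 0, 0],
  ],
)

```text
clock: 40.95
ee_pos: [0.633, 0.0059, 0.1182]
eef_rot: [-179.4, 0.0, 86.5]
force: [-1.3, -1.0, 0.3]
gripper_width: 0.0856
grasp_force: 0.0
```

arm_command(
  rows=[
    [255, 0, 0, 0, 0, 0, 0],
    [255, 0, 0, 0, 0, 0, 0],
    [255, 0, 0, 0, 0, 0, 0],
    [255, 0, 0, 0, 0, 0, 0],
    [255, 0, 0, 0, 0, 0, 0],
    [255, 0, 0, 0, 0, 0, 0],
    [255, 0, 0, 0, 0, 0, 0],
    [255, 0, 0, 0, 0, 0, 0],
  ],
  newtons=40,
)

```text
clock: 41.75
ee_pos: [0.634, 0.0059, 0.1255]
eef_rot: [-179.8, 0.0, 86.5]
force: [-13.8, 0.0, 13.0]
gripper_width: 0.0129
grasp_force: 40.4
```

arm_command(
  rows=[
    [255, 0, -2, 0, 0, 0, 0],
    [255, 0, -3, 0, 0, 0, 0],
    [255, 0, -3, 0, 0, 0, 0],
    [255, 0, -3, 0, 0, 0, 0],
    [255, 0, -3, 0, 0, 0, 0],
    [255, 0, -1.8, 0, 0, 0, 0],
    [255, 0, -0.6, 0, 0, 0, 0],
    [255, 0, 0, 0, 0, 0, 0],
  ],
)

```text
clock: 42.55
ee_pos: [0.472, 0.016, 0.1255]
eef_rot: [179.9, 0.0, 86.5]
force: [-1.3, 4.1, 9.7]
gripper_width: 0.0129
grasp_force: 41.9
```

arm_command(
  rows=[
    [255, 0, -0.2, 0, 0, 0, 0],
    [255, 0, -0.2, 0, 0, 0, 0],
    [255, 0, 0, 0, 0, 0, 0],
  ],
)

```text
clock: 42.85
ee_pos: [0.4692, 0.0161, 0.1255]
eef_rot: [179.8, 0.0, 86.5]
force: [-1.0, 4.0, 10.9]
gripper_width: 0.013
grasp_force: 42.1
```

arm_command(
  rows=[
    [255, 0, -0.2, 0, 0, 0, 0],
    [255, 0, -0.2, 0, 0, 0, 0],
    [255, 0, -0.1, 0, 0, 0, 0],
    [255, 0, 0, 0, 0, 0, 0],
  ],
)

```text
clock: 43.25
ee_pos: [0.4662, 0.0163, 0.1255]
eef_rot: [179.6, 0.0, 86.5]
force: [10.1, 5.2, 2.3]
gripper_width: 0.0125
grasp_force: 41.0
```

arm_command(
  rows=[
    [255, 0, -0.1, 0, 0, 0, 0],
    [255, 0, 0, 0, 0, 0, 0],
    [0, 0, 0, 0, 0, 0, 0],
    [0, 0, 0, 0, 0, 0, 0],
    [0, 0, 0, 0, 0, 0, 0],
    [0, 0, 0, 0, 0, 0, 0],
    [0, 0, 0, -4, 0, 0, 0],
    [0, 0, 0, -5, 0, 0, 0],
    [0, 0, 0, -4, 0, 0, 0],
    [0, 0, 0, 0, 0, 0, 0],
  ],
)

```text
clock: 44.25
ee_pos: [0.4638, 0.0162, 0.2591]
eef_rot: [179.5, 0.0, 86.5]
force: [0.0, 0.0, -0.7]
gripper_width: 0.0855
grasp_force: 0.0
```

```bash
python3 -c "
from fl import *
st();cap('wrist','w17')
p,W=cloud('w17'); p=p.astype(int)
m=(p[...,2]>p[...,0]+60)&(W[...,2]>.125)&(W[...,2]<.16); w=W[m]; print(len(w),(w.min(0)+w.max(0))/2)
find('w17')
for r in (60,100,130): print([(u,*(W[r,u]*1000).round()) for u in range(316,372,5)])"
```

```text
{'clock': 44.25, 'ee_pos': [0.464, 0.016, 0.259], 'eef_rot': [179.532, 0.044, 86.543], 'force': [0.011, 0.01, -0.661], 'gripper_width': 0.086, 'grasp_force': 0.0, 'qpos': [-6.153, 12.954, 109.041, -0.026, 57.536, -2.683]}
1960 [0.46821828 0.01973562 0.14185524]
[(316, np.float64(468.0), np.float64(115.0), np.float64(100.0)), (321, np.float64(472.0), np.float64(115.0), np.float64(102.0)), (326, np.float64(476.0), np.float64(115.0), np.float64(101.0)), (331, np.float64(480.0), np.float64(115.0), np.float64(100.0)), (336, np.float64(484.0), np.float64(114.0), np.float64(100.0)), (341, np.float64(488.0), np.float64(114.0), np.float64(102.0)), (346, np.float64(492.0), np.float64(114.0), np.float64(101.0)), (351, np.float64(496.0), np.float64(114.0), np.float64(101.0)), (356, np.float64(500.0), np.float64(113.0), np.float64(102.0)), (361, np.float64(504.0), np.float64(113.0), np.float64(101.0)), (366, np.float64(508.0), np.float64(113.0), np.float64(101.0)), (371, np.float64(512.0), np.float64(113.0), np.float64(101.0))]
[(316, np.float64(466.0), np.float64(85.0), np.float64(101.0)), (321,
[... 744 characters left out ...]
42.0)), (321, np.float64(469.0), np.float64(65.0), np.float64(143.0)), (326, np.float64(473.0), np.float64(65.0), np.float64(142.0)), (331, np.float64(476.0), np.float64(65.0), np.float64(143.0)), (336, np.float64(482.0), np.float64(59.0), np.float64(100.0)), (341, np.float64(486.0), np.float64(59.0), np.float64(101.0)), (346, np.float64(490.0), np.float64(59.0), np.float64(101.0)), (351, np.float64(494.0), np.float64(58.0), np.float64(101.0)), (356, np.float64(499.0), np.float64(58.0), np.float64(101.0)), (361, np.float64(503.0), np.float64(58.0), np.float64(101.0)), (366, np.float64(507.0), np.float64(58.0), np.float64(102.0)), (371, np.float64(511.0), np.float64(57.0), np.float64(100.0))]
```

Handle is at (0.468, 0.020), the predicted shut position, and the closing move ended against the stop. The arm is clear.

```bash
python3 -c "
from station import ctrl
print(ctrl.hand_in())"
```

```text
the job is handed in; nothing more can be done
None
```

The job is done and handed in at about 44 s: all the pellets are in the right bay, the empty cup is upright on the bench, and all three flasks stand in the left bay with the guard fully shut; the hand-in returned no verdict.

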